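# Seat a lug plate on the locating pin of a welding fixture

## Robot

A 6-joint arm with a two-finger parallel gripper is mounted at the origin on a cart in front of the work surface, level with it; the furniture and walls round the work are solid. World frame = base frame: x ahead of the robot, y to its left, z up, the work surface at z = 0. Lengths are in m, angles in rad, forces in N, time in s.
With the tool pointing down it reaches from about 0.425 to 0.95 m from the base axis. Payload 3.5 kg.
Tool frame: the origin (TCP) lies midway between the tips of the shut fingers; the grasp point (between the pads) lies 19 mm behind it; x points along the fingers, y is the direction in which the jaws open and shut, and the axes are right-handed (so a half turn about x gives the same grasp; the last joint's range is limited). The gripper opens to 85 mm and grips with 20 to 120 N. Pads are 22 mm wide; open, the fingers measure 114 mm over their backs; the gripper's body (76 mm by 85 mm) begins 54 mm behind the grasp point. The pads swing forward as they close: fully open they stand 13 mm farther back than shut.
Start: joints at [1.137, 0.286, 1.577, -0, 1.279, -0.15], TCP at [0.189, 0.648, 0.205] pointing down, gripper open.
Joint ranges: [-2.77, 2.77], [-0.9, 2.22], [0.21, 2.48], [-1.53, 4.67], [0.24, 2.81], [-2.84, 2.84]. Speed limits (rad/s): [2.79, 2.79, 3.14, 3.14, 3.14, 3.14].

## Interface

Orientations are given as a unit quaternion [x, y, z, w].
In Python, from plant import ctrl, vision gives the robot as it stands. The module is installed in compiled form; this text tells all that it offers.
- The arm moves only by the tool play_rows, never from a script. Its arguments are lists of equal length, an entry for each row: "claw": the closure in counts, from 0 (fully open) to 255 (shut); "travel": the shift along the tool's x, y, z in m, a list of three; "dr": the turn, a rotation vector about the tool's x, y, z in rad, a list of three. In form: {"claw": [claw, ...], "travel": [[tx, ty, tz], ...], "dr": [[wx, wy, wz], ...]}. A call has 1 to 20 rows; each row is the pose to reach, as a shift and turn from the pose measured when the call began, along the tool's axes at that moment; what a row does not reach only later rows make up. A row lasts 1/10 s, in which the tool goes at most 50 mm and 8.59 degrees, less where a joint would pass 70% of its speed; a pose out of reach is approached as far as the arm can. A call with a gripper value outside its range is refused whole. The fingers move at their own pace and stop on an object; "force" is the grip in N (left out, the last holds). Time passes only in rows, so rows that repeat a pose let the fingers close. It gives the time, the measured TCP pose, the force and the opening at its end, in the units of the state.
- ctrl.get_state(): the state, without advancing time (a new reading comes with each control period).
- vision.read_camera(name): name is "side" or "top"; returns a dict with "img" (420x560x3 uint8, red, green, blue), "range_z" (420x560 float32, m along the optical axis (not along the pixel's ray), 0 where there is no reading), "K" (3x3 intrinsics, pixels), "world_to_cam" (4x4, takes a point from world to camera coordinates). Camera axes: x right, y up, looking along -z (the intrinsics and any distortion apply to the point x, -y, -z); pixel columns grow to the right and rows downward; lengths in m; the calibration is good to about 2 mm. A picture is of the moment at which its call begins.
- ctrl.sign_off(): hands the job in, once; it reports no verdict.
The state is a dict: "time": time; "qpos": joint angles; "dq": joint speeds; "joint_efforts": joint torques, N m; "eef_pos": TCP position; "tcp_rot": TCP orientation; "contact_force": force on the tool from outside, world axes, zero at the start; "wrist_torque": the same for the moment, N m; "opening": opening from 0.0 (shut) to 1.0 (fully open).
Only numpy, scipy, OpenCV 4.12 (cv2) and the standard library are available. Lean on these libraries where they do the work, as an engineer would, in place of code of your own. Each camera call takes 0.05 s, during which the arm holds its last target.

## Task

Pick the steel lug plate up off the bench and lay it on the green welding fixture, long edge towards the aluminium fence and hole end at the pin end, with its hole a little to one side of the brass locating pin, and let go, so that it rests on top of the pin. Then push it gently against the fence and nudge it along the fence until its hole drops over the pin and it sits flat on the deck, still along the fence. Do not drop or force it, leave the tools and hardware where they lie, and end with the plate released.

Things in the scene. Friction and masses are not known exactly. Their poses are not given: they have to be found in the camera images.
- lug_plate: loose bare-steel plate, 0.35 to 0.65 kg: flat foot 60 (its x) x 140 (its y) x 8 mm with an upright lug welded on its middle. Origin: centre of the foot's underside; z up. Its long edge at x = +30 mm goes to the fence. Push it low and with less than 25 N: pushed high on the lug it tips.
- lug_top (a point): top centre of the plate's upright lug, 44 mm above the foot's underside, right over the plate's origin. The lug is 10 mm thick (plate x), 40 mm wide (plate y) and stands 36 mm above the foot, with an eye of 13 mm through it; it is the part to grip, across its 10 mm, and to push on.
- plate_hole (a point): centre of the round locating hole through the foot, at the foot's underside: plate (+4, +36, 0) mm, diameter 15 mm
- fixture: welding fixture fixed to the bench: green deck 96 (its x) x 190 (its y) mm, its top face 18 mm above the bench. Origin: centre of the deck's underside, at bench height; z up. The deck carries a fence and, in a slot, a pin.
- fence_mid (a point): middle of the aluminium fence's inner face, at the deck's top: fixture (+30, 0, +18) mm. The fence runs along y over the whole deck, 16 mm high. Lay the plate about 6 mm off it, lest it catch on its top. With the plate's +x long edge touching it and the axes of both parallel, the hole and the pin are in line; only the place along the fence must then be found.
- slot_mid (a point): middle of the pin's slot, on the deck's top: fixture (+4, +36, +18) mm. The brass pin, diameter 12 mm, chamfered, 6 mm proud of the deck, is clamped anywhere up to 12 mm from here along the fixture's y; its place is not measured. A plate lying on it tilts 3 to 5 degrees, slides under 3 to 9 N and drops by its own weight once the hole reaches the pin, which then stops it. Laid 16 mm towards -y it surely rests on the pin.
- spanner: small combination spanner, 165 mm, lying between the fixture and the robot; bystander
- bolt: hex bolt, 72 mm, lying beyond the fixture; bystander
- nut: hex nut, 34 mm, beyond the plate; bystander
- screwdriver: red-handled screwdriver, 200 mm, beyond the plate; bystander

How it is judged:
On the way, in this order (a step that is already met when the one before it is completed fails the run):
1. the plate is over the fixture's deck, right way up, its hole within 45 mm of the slot's middle (horizontal distance between plate_hole and slot_mid below 0.045 m and angle between lug_plate's own z axis and vertical below 0.35 rad).
2. the plate has been laid down and let go, resting on the pin's top: its hole, 3 to 15 mm above the deck, is not over the pin (z of plate_hole in the frame of slot_mid between 0.003 and 0.015 m and horizontal distance between plate_hole and slot_mid below 0.045 m and angle between lug_plate's own z axis and vertical below 0.15 rad and linear speed of lug_plate below 0.02 m/s and contact force between the fingers and lug_plate below 0.1 N), for 0.2 s.
3. the hole has dropped over the pin: the underside at the hole is within 2 mm of the deck (z of plate_hole in the frame of slot_mid between -0.002 and 0.002 m and y of plate_hole in the frame of slot_mid between -0.016 and 0.016 m and x of plate_hole in the frame of slot_mid between -0.004 and 0.004 m), for 0.2 s.
At the end, for the whole second after the job is handed in: The plate lies flat on the deck (hole underside within 2 mm of the deck, tilt under 0.025 rad) with its hole over the pin (within 4 mm of the slot's line and 16 mm of its middle), its hole end at the pin end, its long edge along the fence (within 0.04 rad), at rest and released (all of step 3 and y of lug_plate in the frame of fixture between -0.02 and 0.02 m and angle between lug_plate's own z axis and vertical below 0.025 rad and angle between the y axis of lug_plate and the y axis of fixture, either way round below 0.04 rad and linear speed of lug_plate below 0.01 m/s and contact force between the fingers and lug_plate below 0.1 N); the robot touches nothing.
It fails at once if the plate is pressed or dropped on the fixture with more than 40 N (contact force between lug_plate and fixture above 40 N).
It fails at once if the small combination spanner is moved more than 20 mm (distance of spanner from where it was at the start of the episode above 0.02 m).
It fails at once if the hex bolt is moved more than 20 mm (distance of bolt from where it was at the start of the episode above 0.02 m).
It fails at once if the hex nut is moved more than 20 mm (distance of nut from where it was at the start of the episode above 0.02 m).
It fails at once if the red-handled screwdriver is moved more than 20 mm (distance of screwdriver from where it was at the start of the episode above 0.02 m).
It also fails if it takes over 64 s, if anything falls off the work surface, if the arm or the gripper's body presses on something with over 40 N, if the wrist force passes 120 N, or if a joint passes its speed limit or range.

## Working session

There is one attempt and no reset: what is moved stays moved. The work goes in short steps, Python scripts to look and compute and a tool call to move; the robot and the scene stay as the last step left them, time stands still between calls to the robot, and variables do not carry over. Pictures are saved under pics/ and viewed, and the job is handed in when it is done.

Besides the shell and the picture viewer there is one more tool, called after ">>>" as name(argument=value, ...), one argument or row to a line, values as JSON. play_rows: Moves the arm, as the interface text tells. Its arguments: {"type":"object","properties":{"claw":{"type":"array","items":{"type":"number"}},"travel":{"type":"array","items":{"type":"array","items":{"type":"number"}}},"dr":{"type":"array","items":{"type":"array","items":{"type":"number"}}},"force":{"type":"number"}},"required":["claw","travel","dr"]}

```bash
mkdir -p pics; ls
python3 - <<'E'
from plant import ctrl, vision
import cv2, numpy as np, pickle
s=ctrl.get_state(); print({k:np.round(v,4).tolist() if not isinstance(v,dict) else v for k,v in s.items()})
for n in("top","side"):
    d=vision.read_camera(n); pickle.dump(d,open(f"pics/{n}0.pkl","wb")); cv2.imwrite(f"pics/{n}0.png",d["img"][:,:,::-1]); print(n,d.keys(),d["K"].tolist(),np.round(d["world_to_cam"],4).tolist())
E
```

```text
pics
{'time': 0.0, 'qpos': [1.137, 0.2872, 1.5782, -0.0, 1.2786, -0.15], 'dq': [-0.0008, 0.0, 0.0011, -0.0008, 0.0023, 0.0004], 'joint_efforts': [-0.0001, -40.5959, -29.2641, -0.0001, 0.0056, -0.0], 'eef_pos': [0.1887, 0.6474, 0.2037], 'tcp_rot': [0.0992, 0.7002, -0.1008, 0.6998], 'contact_force': [-0.45, -0.2706, -0.5219], 'wrist_torque': [-0.0098, 0.0286, -0.0031], 'opening': 0.9998}
top dict_keys(['img', 'range_z', 'K', 'world_to_cam']) [[408.5284660476077, 0.0, 273.5787944301154], [0.0, 408.5284660476077, 207.83302327087173], [0.0, 0.0, 1.0]] [[-0.0291, -0.9996, -0.0024, 0.0066], [0.9823, -0.029, 0.185, -0.52], [-0.185, 0.003, 0.9827, -0.799], [0.0, 0.0, 0.0, 1.0]]
side dict_keys(['img', 'range_z', 'K', 'world_to_cam']) [[524.3943389277432, 0.0, 275.8180864629578], [0.0, 524.3943389277432, 203.9525461314909], [0.0, 0.0, 1.0]] [[0.8621, -0.5064, -0.0213, -0.4428], [0.2895, 0.4574, 0.8408, -0.2253], [-0.416, -0.731, 0.5409, -0.9899], [0.0, 0.0, 0.0, 1.0]]
```

View pics/top0.png

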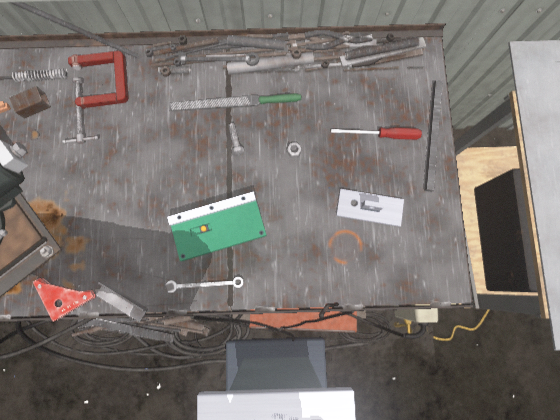

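View pics/side0.png

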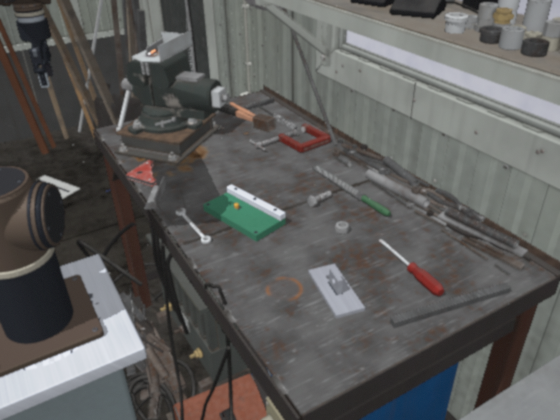

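The top view shows the fixture around px (215,225) with its fence on the far side and the brass pin at about (204,229). The plate is at (370,207) with its hole near (354,203). I'll zoom in on both.

Run:
```python
import pickle,cv2,numpy as np
d=pickle.load(open("pics/top0.pkl","rb"));im=d["img"][:,:,::-1]
a=cv2.resize(im[180:265,160:275],None,fx=6,fy=6,interpolation=cv2.INTER_CUBIC);b=cv2.resize(im[180:235,325:415],None,fx=8,fy=8,interpolation=cv2.INTER_CUBIC)
cv2.imwrite("pics/za.png",a);cv2.imwrite("pics/zb.png",b)
d=pickle.load(open("pics/side0.pkl","rb"));im=d["img"][:,:,::-1]
cv2.imwrite("pics/zc.png",cv2.resize(im[255:320,300:370],None,fx=8,fy=8,interpolation=cv2.INTER_CUBIC))
```

```text
(no output)
```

View pics/za.png

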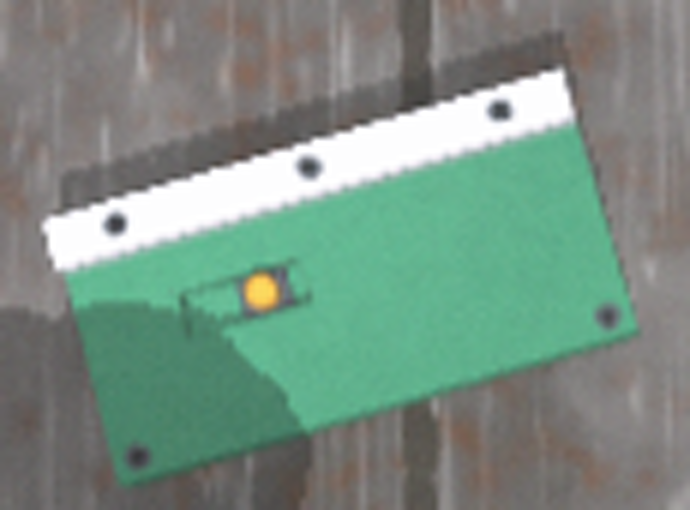

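View pics/zb.png

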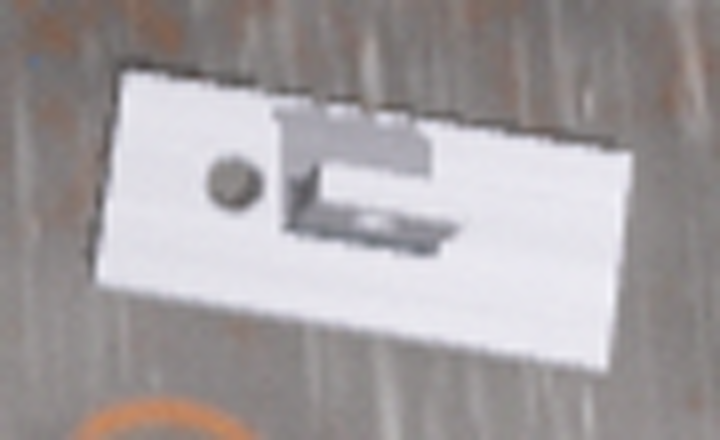

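View pics/zc.png

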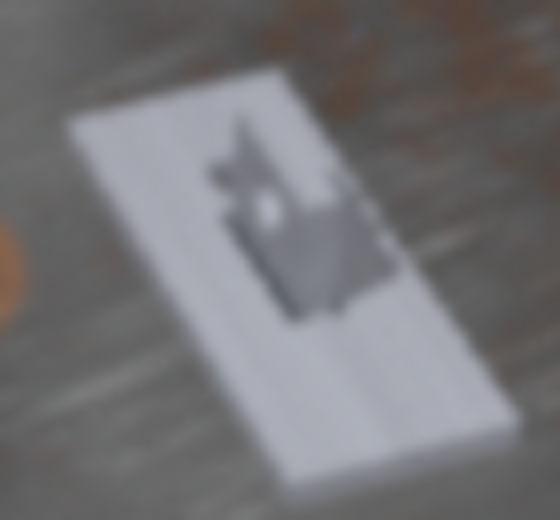

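```bash
cat > h.py <<'E'
import numpy as np,cv2,pickle
def ray(d,px,z):
    px=np.atleast_2d(np.asarray(px,float));K=d["K"];M=np.asarray(d["world_to_cam"])
    R,t=M[:3,:3],M[:3,3];c=-R.T@t
    v=np.c_[(px[:,0]-K[0,2])/K[0,0],-(px[:,1]-K[1,2])/K[1,1],-np.ones(len(px))]@R
    s=(z-c[2])/v[:,2];return c+s[:,None]*v
def proj(d,P):
    P=np.atleast_2d(P);M=np.asarray(d["world_to_cam"]);K=d["K"];q=P@M[:3,:3].T+M[:3,3]
    return np.c_[K[0,2]-K[0,0]*q[:,0]/q[:,2],K[1,2]+K[1,1]*q[:,1]/q[:,2]]
def comp(m,roi):
    x0,y0,x1,y1=roi;o=np.zeros_like(m);o[y0:y1,x0:x1]=m[y0:y1,x0:x1]
    n,l,s,c=cv2.connectedComponentsWithStats(o);i=1+np.argmax(s[1:,4]);return (l==i).astype(np.uint8)
def rect(d,m,z):
    c=max(cv2.findContours(cv2.resize(m,None,fx=4,fy=4,interpolation=cv2.INTER_NEAREST),cv2.RETR_EXTERNAL,cv2.CHAIN_APPROX_NONE)[0],key=cv2.contourArea).reshape(-1,2)
    P=ray(d,(c+.5)/4-.5,z)[:,:2]
    (cx,cy),(w,h),a=cv2.minAreaRect((P*1000).astype(np.float32))
    if w<h: a+=90;w,h=h,w
    a=(a-90+90)%180-90 # dir of long axis relative to world y
    return np.array([cx,cy]),w,h,a
E
python3 - <<'E'
from h import *
for n,rf,rp in(("top",(160,185,275,265),(330,180,412,232)),("side",(200,180,290,240),(305,258,366,318))):
    d=pickle.load(open(f"pics/{n}0.pkl","rb"));im=d["img"];hsv=cv2.cvtColor(im,cv2.COLOR_RGB2HSV);H,S,V=cv2.split(hsv)
    print(n,"cam",ray(d,[0,0],0)[0]*0+(-np.asarray(d["world_to_cam"])[:3,:3].T@np.asarray(d["world_to_cam"])[:3,3]))
    w=comp(((S<40)&(V>(215 if n=="top" else 190))).astype(np.uint8),rf); print("fence z.034",rect(d,w,.034),w.sum())
    g=comp(((H>60)&(H<95)&(S>80)).astype(np.uint8),rf); print("green z.018",rect(d,g,.018))
    y=comp(((H>12)&(H<35)&(S>120)).astype(np.uint8),rf); yy,xx=np.nonzero(y); print("pin",len(xx),xx.mean(),yy.mean(),ray(d,[xx.mean(),yy.mean()],.024))
    p=comp(((S<40)&(V>(170 if n=="top" else 130))).astype(np.uint8),rp); print("plate",rect(d,p,.008),p.sum())
    # depth check
    z=d["range_z"];
    for nm,m in(("fence",w),("plate",p),("green",g)):
        v,u=np.nonzero(cv2.erode(m,np.ones((3,3),np.uint8)));zz=z[v,u];K=d["K"];M=np.asarray(d["world_to_cam"])
        q=np.c_[(u-K[0,2])/K[0,0]*zz,-(v-K[1,2])/K[1,1]*zz,-zz];P=(q-M[:3,3])@M[:3,:3];print(nm,"depth z med",np.median(P[zz>0,2]))
    cv2.imwrite(f"pics/m_{n}.png",np.dstack([w+p,g,y])*255)
E
```

```text
top cam [ 0.36319804 -0.00607624  0.88143289]
fence z.034 (array([526.59246826, 122.94497681]), 190.44964599609375, 21.20575714111328, 15.152395248413086) 759
green z.018 (array([480.02139282, 110.54866791]), 190.97483825683594, 81.15245056152344, 15.061178207397461)
pin 22 203.0909090909091 228.0909090909091 [[0.48536837 0.14173404 0.024     ]]
plate (array([ 522.89886475, -218.66995239]), 142.22865295410156, 63.71544647216797, -11.466339111328125) 1675
fence depth z med 0.033567837005286955
plate depth z med 0.007824237085841334
green depth z med 0.01755492790682564
side cam [ 0.0351116  -0.84473329  0.71542542]
fence z.034 (array([522.16741943, 122.06930542]), 194.3699951171875, 30.300384521484375, 15.468201637268066) 407
green z.018 (array([479.6539917 , 103.78206635]), 209.62432861328125, 104.19725036621094, 15.190972328186035)
pin 19 236.05263157894737 205.21052631578948 [[0.48215463 0.13671381 0.024     ]]
plate (array([ 521.55218506, -218.83674622]), 148.1959686279297, 64.88435363769531, -11.463088989257812) 1407
fence depth z med 0.03460067371749495
plate depth z med 0.008991740970079829
green depth z med 0.018708406280956016
```

View pics/m_top.png

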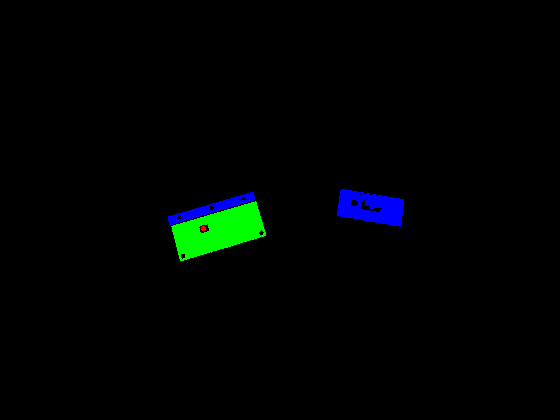

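View pics/m_side.png

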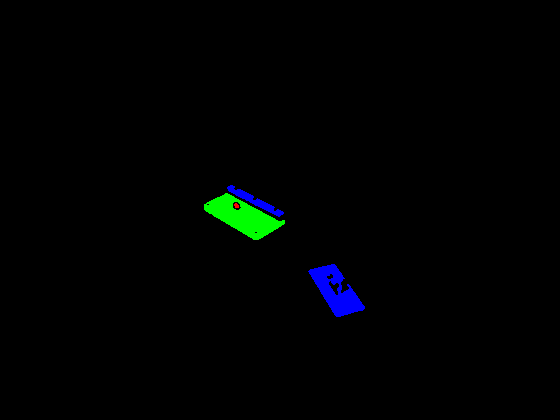

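```bash
cat >> h.py <<'E'
from scipy.spatial.transform import Rotation as Rn
def ang(d): return np.deg2rad(d)
FIX=np.array([.4903,.1133]);FY=ang(15.1);PL=np.array([.5232,-.2192]);PY=ang(-11.47)
def r2(a): return np.array([[np.cos(a),-np.sin(a)],[np.sin(a),np.cos(a)]])
def fix2w(p): return FIX+r2(FY)@np.asarray(p)
def w2fix(p): return r2(FY).T@(np.asarray(p)-FIX)
def plan(s,target,yaw):
    """tool x down, tool y along (cos yaw, sin yaw) or its opposite; returns travel and dr"""
    R0=Rn.from_quat(s["tcp_rot"]).as_matrix()
    best=None
    for k in(0,np.pi):
        y=np.array([np.cos(yaw+k),np.sin(yaw+k),0]);x=np.array([0,0,-1.]);Rt=np.c_[x,y,np.cross(x,y)]
        w=Rn.from_matrix(R0.T@Rt).as_rotvec()
        if best is None or np.linalg.norm(w)<np.linalg.norm(best): best=w
    return R0.T@(np.asarray(target)-s["eef_pos"]),best
def show(s):
    R=Rn.from_quat(s["tcp_rot"]).as_matrix();print("t",s["time"],"tcp",np.round(s["eef_pos"],4),"x",np.round(R[:,0],3),"yawY",np.rad2deg(np.arctan2(R[1,1],R[0,1])).round(2),"F",np.round(s["contact_force"],2),"open",round(float(s["opening"]),3),"q",np.round(s["qpos"],2))
E
python3 - <<'E'
from h import *
from plant import ctrl
d=pickle.load(open("pics/top0.pkl","rb"))
f=lambda u,v:[(u+.5)/8-.5+325,(v+.5)/8-.5+180]
print("hole meas",ray(d,f(233,183),.008)[0],"exp",PL+r2(PY)@[.004,.036])
print("lug top",ray(d,f(373,190),.044)[0])
print("slot mid",ray(d,[(246+.5)/6-.5+160,(299+.5)/6-.5+180],.018)[0],fix2w([.004,.036]))
print("pin fix",w2fix([.4854,.1417]))
s=ctrl.get_state();show(s);print([np.round(a,4) for a in plan(s,[*PL,.2],PY)])
E
```

```text
hole meas [ 0.53439179 -0.18363261  0.008     ] exp [ 0.53427889 -0.18471438]
lug top [ 0.5243931  -0.21271616  0.044     ]
slot mid [0.48353164 0.14810241 0.018     ] [0.48478373 0.14909903]
pin fix [0.00266751 0.02869589]
t 0.1 tcp [0.1887 0.6474 0.2039] x [-0.001 -0.002 -1.   ] yawY 73.74 F [ 0.19 -0.53  0.81] open 1.001 q [ 1.14  0.29  1.58 -0.    1.28 -0.15]
[array([ 0.0052, -0.7383,  0.5638]), array([1.4872e+00, 1.3000e-03, 1.9000e-03])]
```

>>> play_rows(
  claw=[0,0,0,0,0,0,0,0,0,0,0,0,0,0,0,0,0,0,0,0],
  travel=[
    [0,-0.204,0.372],
    [0,-0.204,0.372],
    [0,-0.204,0.372],
    [0,-0.204,0.372],
    [0,-0.204,0.372],
    [0,-0.204,0.372],
    [0,-0.204,0.372],
    [0,-0.204,0.372],
    [0,-0.204,0.372],
    [0.005,-0.738,0.564],
    [0.005,-0.738,0.564],
    [0.005,-0.738,0.564],
    [0.005,-0.738,0.564],
    [0.005,-0.738,0.564],
    [0.005,-0.738,0.564],
    [0.005,-0.738,0.564],
    [0.005,-0.738,0.564],
    [0.005,-0.738,0.564],
    [0.005,-0.738,0.564],
    [0.005,-0.738,0.564],
  ],
  dr=[
    [0.7,0,0],
    [0.7,0,0],
    [0.7,0,0],
    [0.7,0,0],
    [0.7,0,0],
    [0.7,0,0],
    [0.7,0,0],
    [0.7,0,0],
    [0.7,0,0],
    [1.487,0.001,0.002],
    [1.487,0.001,0.002],
    [1.487,0.001,0.002],
    [1.487,0.001,0.002],
    [1.487,0.001,0.002],
    [1.487,0.001,0.002],
    [1.487,0.001,0.002],
    [1.487,0.001,0.002],
    [1.487,0.001,0.002],
    [1.487,0.001,0.002],
    [1.487,0.001,0.002],
  ],
  force=30,
)

```text
time: 2.1
eef_pos: [0.5219, -0.2035, 0.2]
tcp_rot: [-0.547, -0.448, 0.547, -0.447]
contact_force: [0.1, 1.2, 0.4]
opening: 1.004
```

Run:
```python
from h import *
from plant import ctrl
s=ctrl.get_state();show(s);print([np.round(a,4) for a in plan(s,[*PL,.08],PY)])
```

```text
t 2.1 tcp [ 0.5219 -0.2035  0.2   ] x [-0.  0. -1.] yawY -11.48 F [0.09 1.22 0.37] open 1.004 q [-0.55  0.04  1.87  0.    1.24 -0.35]
[array([0.12  , 0.0044, 0.0152]), array([-0.0001, -0.0001,  0.0002])]
```

>>> play_rows(
  claw=[100,100,100,100,100,100,100],
  travel=[
    [0,0.004,0.015],
    [0.04,0.004,0.015],
    [0.08,0.004,0.015],
    [0.12,0.004,0.015],
    [0.12,0.004,0.015],
    [0.12,0.004,0.015],
    [0.12,0.004,0.015],
  ],
  dr=[
    [0,0,0],
    [0,0,0],
    [0,0,0],
    [0,0,0],
    [0,0,0],
    [0,0,0],
    [0,0,0],
  ],
)

```text
time: 2.8
eef_pos: [0.5245, -0.2196, 0.0827]
tcp_rot: [0.548, 0.446, -0.547, 0.449]
contact_force: [0.1, -0.0, -0.1]
opening: 0.609
```

Run:
```python
from h import *
from plant import ctrl,vision
s=ctrl.get_state();show(s)
for n,(u,v) in(("side",(290,200)),("top",(310,160))):
    d=vision.read_camera(n);im=d["img"][v:v+130,u:u+120,::-1];cv2.imwrite(f"pics/g1{n}.png",cv2.resize(im,None,fx=4,fy=4,interpolation=cv2.INTER_CUBIC))
print([np.round(a,4) for a in plan(s,[*PL,.011],PY)])
```

```text
t 2.8 tcp [ 0.5245 -0.2196  0.0827] x [ 0.004 -0.002 -1.   ] yawY -11.45 F [ 0.14 -0.05 -0.14] open 0.609 q [-0.57  0.19  1.94  0.    1.02 -0.38]
[array([ 0.0717, -0.0017, -0.0002]), array([ 0.0004,  0.0014, -0.004 ])]
```

View pics/g1side.png

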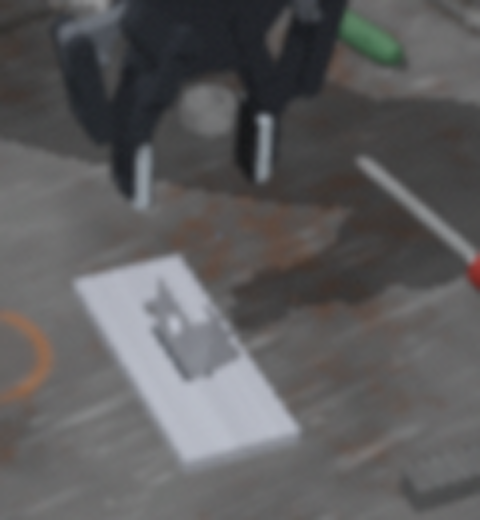

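View pics/g1top.png

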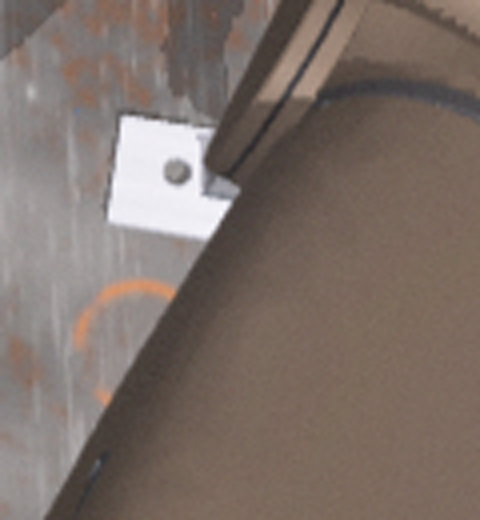

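The side view shows the fingers straddling the lug, one on each side and above the foot. I'll descend and grip.

>>> play_rows(
  claw=[100,100,100,100,100,255,255,255,255,255,255,255,255],
  travel=[
    [0.02,-0.002,0],
    [0.04,-0.002,0],
    [0.06,-0.002,0],
    [0.0705,-0.002,0],
    [0.0705,-0.002,0],
    [0.0705,-0.002,0],
    [0.0705,-0.002,0],
    [0.0705,-0.002,0],
    [0.0705,-0.002,0],
    [0.0705,-0.002,0],
    [0.0705,-0.002,0],
    [0.0705,-0.002,0],
    [0.0705,-0.002,0],
  ],
  dr=[
    [0,0.001,-0.004],
    [0,0.001,-0.004],
    [0,0.001,-0.004],
    [0,0.001,-0.004],
    [0,0.001,-0.004],
    [0,0.001,-0.004],
    [0,0.001,-0.004],
    [0,0.001,-0.004],
    [0,0.001,-0.004],
    [0,0.001,-0.004],
    [0,0.001,-0.004],
    [0,0.001,-0.004],
    [0,0.001,-0.004],
  ],
  force=40,
)

```text
time: 4.2
eef_pos: [0.5236, -0.2201, 0.0139]
tcp_rot: [0.547, 0.447, -0.547, 0.448]
contact_force: [-2.4, 0.2, 5.8]
opening: 0.095
```

Run:
```python
from h import *
from plant import ctrl,vision
s=ctrl.get_state();show(s)
d=vision.read_camera("side");im=d["img"][200:330,290:410,::-1];cv2.imwrite(f"pics/g2.png",cv2.resize(im,None,fx=4,fy=4,interpolation=cv2.INTER_CUBIC))
```

```text
t 4.2 tcp [ 0.5236 -0.2201  0.0139] x [ 0.002 -0.002 -1.   ] yawY -11.45 F [-2.37  0.17  5.75] open 0.095 q [-0.58  0.29  1.96 -0.    0.89 -0.38]
```

View pics/g2.png

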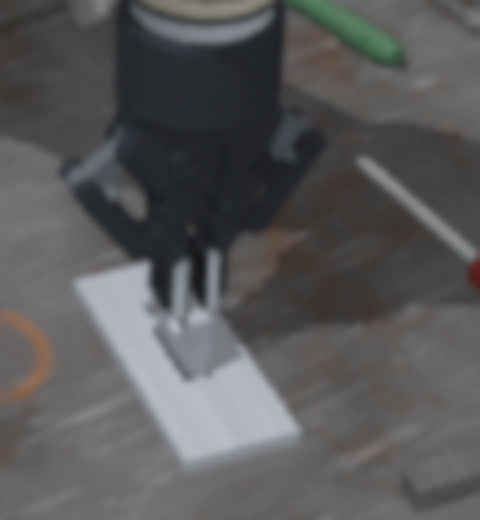

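The fingers have closed on the lug at about 10 mm. I'll lift a little and check.

>>> play_rows(
  claw=[255,255,255,255,255,255,255,255,255,255],
  travel=[
    [-0.005,0,0],
    [-0.015,0,0],
    [-0.03,0,0],
    [-0.05,0,0],
    [-0.07,0,0],
    [-0.09,0,0],
    [-0.1,0,0],
    [-0.1,0,0],
    [-0.1,0,0],
    [-0.1,0,0],
  ],
  dr=[
    [0,0,0],
    [0,0,0],
    [0,0,0],
    [0,0,0],
    [0,0,0],
    [0,0,0],
    [0,0,0],
    [0,0,0],
    [0,0,0],
    [0,0,0],
  ],
)

```text
time: 5.25
eef_pos: [0.5225, -0.2193, 0.1123]
tcp_rot: [-0.547, -0.448, 0.548, -0.447]
contact_force: [-0.1, 0.2, -5.0]
opening: 0.098
```

Run:
```python
from h import *
from plant import ctrl,vision
s=ctrl.get_state();show(s)
d=vision.read_camera("side");pickle.dump(d,open("pics/side3.pkl","wb"));im=d["img"][160:320,260:410,::-1];cv2.imwrite(f"pics/g3.png",cv2.resize(im,None,fx=4,fy=4,interpolation=cv2.INTER_CUBIC))
d=vision.read_camera("top");pickle.dump(d,open("pics/top3.pkl","wb"));im=d["img"][170:240,320:420,::-1];cv2.imwrite(f"pics/g3t.png",cv2.resize(im,None,fx=6,fy=6,interpolation=cv2.INTER_CUBIC))
```

```text
t 5.25 tcp [ 0.5225 -0.2193  0.1123] x [-0.001 -0.    -1.   ] yawY -11.45 F [-0.05  0.2  -5.01] open 0.098 q [-0.58  0.15  1.92 -0.    1.07 -0.38]
```

View pics/g3.png

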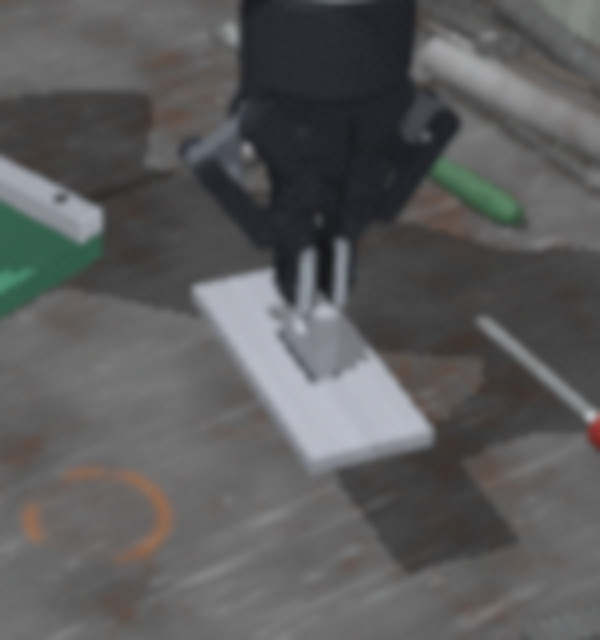

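View pics/g3t.png

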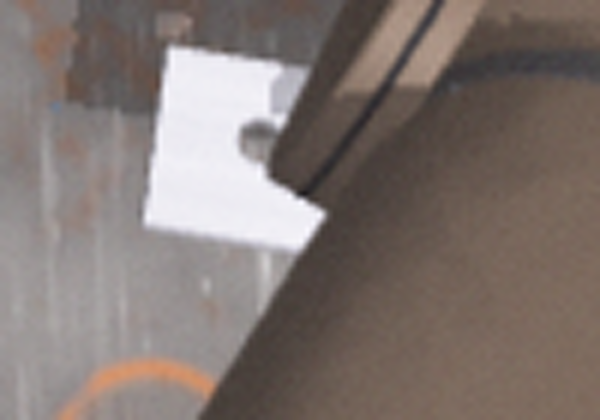

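Run:
```python
from h import *
d=pickle.load(open("pics/side3.pkl","rb"));f=lambda u,v,k,a,b:[(u+.5)/k-.5+a,(v+.5)/k-.5+b]
z=.1064
A,B,C=[ray(d,f(u,v,4,260,160),z)[0] for u,v in((193,288),(311,461),(433,434))]
print(A,B,C,"ctr",(A+C)/2,np.linalg.norm(A-B),np.linalg.norm(B-C),"yaw",np.rad2deg(np.arctan2(*( -(A-B)[:1],(A-B)[1]))))
d=pickle.load(open("pics/top3.pkl","rb"))
P,Q,H=[ray(d,f(u,v,6,320,170),z)[0] for u,v in((168,46),(145,222),(258,140))]
m=(P+Q)/2;print(P,Q,np.linalg.norm(P-Q));ex=(P-Q)[:2]/np.linalg.norm((P-Q)[:2]);ey=np.array([-ex[1],ex[0]]);print("yaw",np.rad2deg(np.arctan2(ex[1],ex[0])),"ctr",m[:2]-.07*ey,"hole",H,"ctr by hole",H[:2]-.036*ey-.004*ex)
```

```text
[ 0.50594028 -0.14290892  0.1064    ] [ 0.47821117 -0.27962562  0.1064    ] [ 0.53543294 -0.29342504  0.1064    ] ctr [ 0.52068661 -0.21816698  0.1064    ] 0.13950039320632954 0.05886217907264824 yaw [-11.46530207]
[ 0.56566958 -0.15497855  0.1064    ] [ 0.50751939 -0.14392684  0.1064    ] 0.05919109290436276
yaw -10.760983917443328 ctr [ 0.52352462 -0.21822172] hole [ 0.53343442 -0.18212838  0.1064    ] ctr by hole [ 0.52278311 -0.21674845]
```

```bash
cat >> h.py <<'E'
def plan2(s,fxy,z,tilt=0,off=(-.0005,.0012)):
    """plate centre to fixture xy; tcp height z; tilt about plate x"""
    R0=Rn.from_quat(s["tcp_rot"]).as_matrix()
    y=np.array([np.cos(FY),np.sin(FY),0]);x=np.array([0,0,-1.]);Rt=np.c_[x,y,np.cross(x,y)]
    Rt=Rt@Rn.from_rotvec([0,tilt,0]).as_matrix()
    w=Rn.from_matrix(R0.T@Rt).as_rotvec()
    t=fix2w(np.asarray(fxy)-np.asarray(off))
    return np.round(R0.T@(np.array([*t,z])-s["eef_pos"]),4),np.round(w,4)
E
python3 - <<'E'
from h import *
from plant import ctrl
s=ctrl.get_state();show(s);print(plan2(s,(-.007,-.018),.11,0.05))
E
```

```text
t 5.35 tcp [ 0.5226 -0.2194  0.1124] x [-0.001 -0.    -1.   ] yawY -11.45 F [-0.76  0.92 -4.53] open 0.097 q [-0.58  0.15  1.92 -0.    1.07 -0.38]
(array([ 0.0023, -0.0949, -0.2996]), array([-0.4633,  0.0494, -0.0109]))
```

>>> play_rows(
  claw=[255,255,255,255,255,255,255,255,255,255,255,255,255,255,255,255,255,255],
  travel=[
    [0,-0.004,-0.012],
    [0,-0.01,-0.032],
    [0,-0.018,-0.057],
    [0,-0.026,-0.082],
    [0,-0.034,-0.107],
    [0,-0.042,-0.132],
    [0,-0.05,-0.157],
    [0,-0.058,-0.182],
    [0,-0.066,-0.207],
    [0,-0.074,-0.232],
    [0,-0.081,-0.257],
    [0,-0.088,-0.28],
    [0,-0.093,-0.293],
    [0.002,-0.095,-0.2995],
    [0.002,-0.095,-0.2995],
    [0.002,-0.095,-0.2995],
    [0.002,-0.095,-0.2995],
    [0.002,-0.095,-0.2995],
  ],
  dr=[
    [-0.02,0,0],
    [-0.05,0,0],
    [-0.09,0,0],
    [-0.13,0.01,0],
    [-0.17,0.02,0],
    [-0.21,0.03,0],
    [-0.25,0.04,-0.004],
    [-0.29,0.049,-0.01],
    [-0.33,0.049,-0.011],
    [-0.37,0.049,-0.011],
    [-0.41,0.049,-0.011],
    [-0.44,0.049,-0.011],
    [-0.463,0.049,-0.011],
    [-0.463,0.049,-0.011],
    [-0.463,0.049,-0.011],
    [-0.463,0.049,-0.011],
    [-0.463,0.049,-0.011],
    [-0.463,0.049,-0.011],
  ],
)

```text
time: 7.15
eef_pos: [0.4892, 0.0923, 0.1104]
tcp_rot: [0.441, 0.575, -0.42, 0.547]
contact_force: [0.7, 0.0, -4.9]
opening: 0.1
```

Run:
```python
from h import *
from plant import ctrl,vision
s=ctrl.get_state();show(s)
print(plan2(s,(-.007,-.018),.045,0.05))
d=vision.read_camera("side");pickle.dump(d,open("pics/side4.pkl","wb"));im=d["img"][120:270,170:320,::-1];cv2.imwrite(f"pics/g4.png",cv2.resize(im,None,fx=4,fy=4,interpolation=cv2.INTER_CUBIC))
d=vision.read_camera("top");pickle.dump(d,open("pics/top4.pkl","wb"));im=d["img"][170:270,150:290,::-1];cv2.imwrite(f"pics/g4t.png",cv2.resize(im,None,fx=5,fy=5,interpolation=cv2.INTER_CUBIC))
```

```text
t 7.15 tcp [0.4892 0.0923 0.1104] x [-0.013  0.048 -0.999] yawY 15.01 F [ 0.67  0.01 -4.89] open 0.1 q [-0.04 -0.    2.08  0.05  1.08 -0.33]
(array([0.0653, 0.0001, 0.0024]), array([-0.0016,  0.0005,  0.    ]))
```

View pics/g4.png

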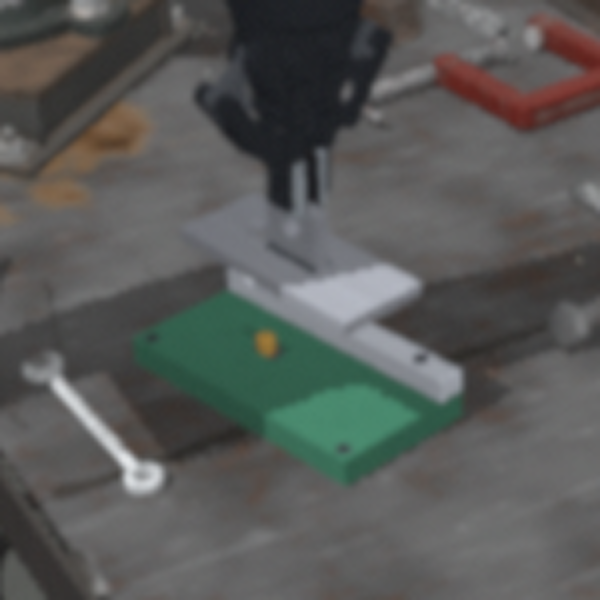

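View pics/g4t.png

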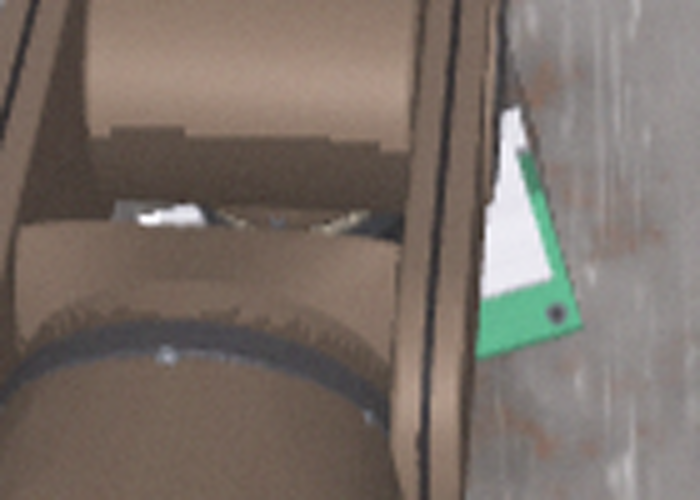

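The plate is level across its width, tipped slightly pin-end-up, and parallel to the fixture over the deck. The pin is visible at side zoom (266,343). I'll lower it.

>>> play_rows(
  claw=[255,255,255,255,255,255,255,255,255],
  travel=[
    [0.01,0,0.001],
    [0.025,0,0.002],
    [0.04,0,0.0024],
    [0.052,0,0.0024],
    [0.06,0,0.0024],
    [0.065,0,0.0024],
    [0.067,0,0.0024],
    [0.067,0,0.0024],
    [0.067,0,0.0024],
  ],
  dr=[
    [-0.0016,0,0],
    [-0.0016,0,0],
    [-0.0016,0,0],
    [-0.0016,0,0],
    [-0.0016,0,0],
    [-0.0016,0,0],
    [-0.0016,0,0],
    [-0.0016,0,0],
    [-0.0016,0,0],
  ],
)

```text
time: 8.15
eef_pos: [0.4895, 0.0933, 0.044]
tcp_rot: [0.441, 0.575, -0.419, 0.548]
contact_force: [-0.4, 0.1, -3.8]
opening: 0.093
```

```bash
cat > look.py <<'E'
import sys
from h import *
from plant import ctrl,vision
t=sys.argv[1];s=ctrl.get_state();show(s)
d=vision.read_camera("side");pickle.dump(d,open(f"pics/s{t}.pkl","wb"));im=d["img"][140:260,180:310,::-1];cv2.imwrite(f"pics/s{t}.png",cv2.resize(im,None,fx=5,fy=5,interpolation=cv2.INTER_CUBIC))
E
python3 look.py 5; python3 -c "
from h import *
from plant import ctrl
s=ctrl.get_state();print(plan2(s,(-.007,-.018),.036,0.05))"
```

```text
t 8.15 tcp [0.4895 0.0933 0.044 ] x [-0.012  0.048 -0.999] yawY 15.12 F [-0.36  0.11 -3.78] open 0.093 q [-0.04  0.1   2.12  0.06  0.94 -0.34]
(array([ 0.008 , -0.0005,  0.0005]), array([ 0.0004,  0.0008, -0.0013]))
```

View pics/s5.png

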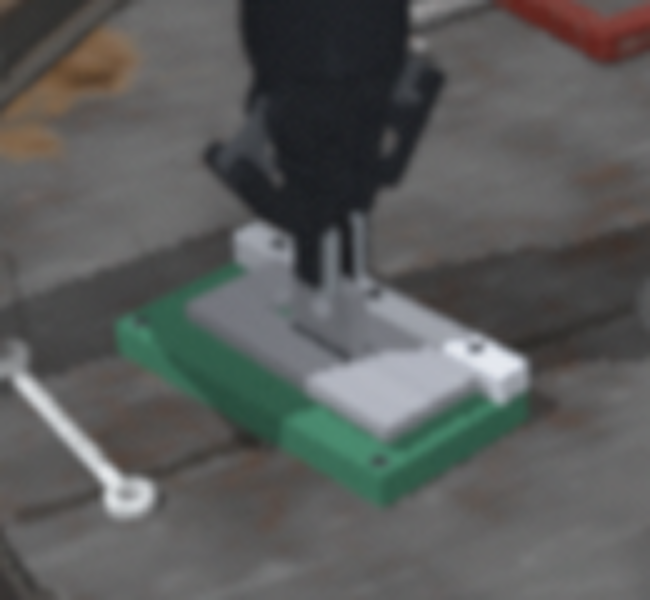

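>>> play_rows(
  claw=[255,255,255,255,255,255,255],
  travel=[
    [0.002,0,0],
    [0.004,0,0],
    [0.0055,0,0],
    [0.007,0,0],
    [0.007,0,0],
    [0.007,0,0],
    [0.007,0,0],
  ],
  dr=[
    [0,0,0],
    [0,0,0],
    [0,0,0],
    [0,0,0],
    [0,0,0],
    [0,0,0],
    [0,0,0],
  ],
)

```text
time: 8.9
eef_pos: [0.4895, 0.0937, 0.0371]
tcp_rot: [0.441, 0.575, -0.419, 0.548]
contact_force: [-0.5, -0.1, -4.3]
opening: 0.097
```

```bash
python3 look.py 6
```

```text
t 8.9 tcp [0.4895 0.0937 0.0371] x [-0.011  0.048 -0.999] yawY 15.11 F [-0.51 -0.1  -4.32] open 0.097 q [-0.04  0.11  2.12  0.06  0.92 -0.34]
```

View pics/s6.png

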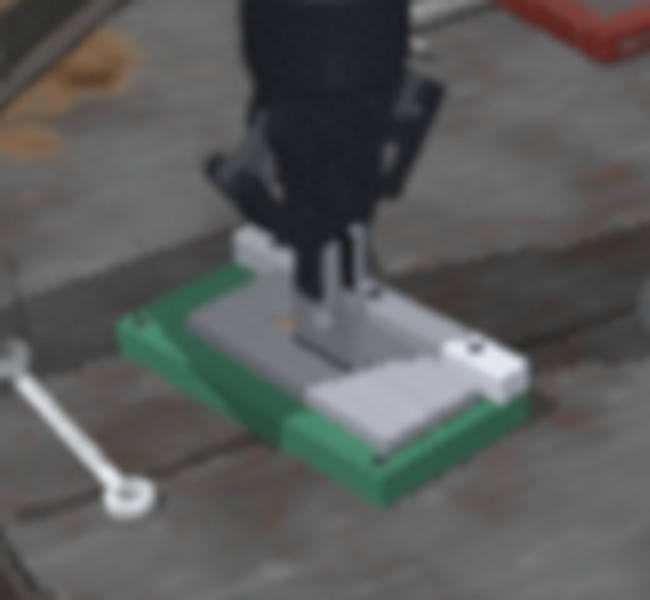

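>>> play_rows(
  claw=[255,255,255,255,255],
  travel=[
    [0.001,0,0],
    [0.002,0,0],
    [0.002,0,0],
    [0.002,0,0],
    [0.002,0,0],
  ],
  dr=[
    [0,0,0],
    [0,0,0],
    [0,0,0],
    [0,0,0],
    [0,0,0],
  ],
)

```text
time: 9.45
eef_pos: [0.4897, 0.0937, 0.0354]
tcp_rot: [0.441, 0.575, -0.419, 0.548]
contact_force: [-1.0, -0.9, -1.4]
opening: 0.093
```

>>> play_rows(
  claw=[255,255,255],
  travel=[
    [0.001,0,0],
    [0.001,0,0],
    [0.001,0,0],
  ],
  dr=[
    [0,0,0],
    [0,0,0],
    [0,0,0],
  ],
)

```text
time: 9.75
eef_pos: [0.4898, 0.0938, 0.0353]
tcp_rot: [0.441, 0.575, -0.419, 0.548]
contact_force: [-4.4, -0.4, 6.2]
opening: 0.094
```

>>> play_rows(
  claw=[240,220,200,185,185,185,185,185],
  travel=[
    [-0.0005,0,0],
    [-0.0005,0,0],
    [-0.0005,0,0],
    [-0.0005,0,0],
    [-0.0005,0,0],
    [-0.0005,0,0],
    [-0.0005,0,0],
    [-0.0005,0,0],
  ],
  dr=[
    [0,0,0],
    [0,0,0],
    [0,0,0],
    [0,0,0],
    [0,0,0],
    [0,0,0],
    [0,0,0],
    [0,0,0],
  ],
)

```text
time: 10.55
eef_pos: [0.4899, 0.0938, 0.0358]
tcp_rot: [0.441, 0.575, -0.419, 0.548]
contact_force: [-0.5, 0.6, -0.5]
opening: 0.274
```

```bash
python3 look.py 7
```

```text
t 10.55 tcp [0.4899 0.0938 0.0358] x [-0.011  0.048 -0.999] yawY 15.13 F [-0.51  0.6  -0.46] open 0.274 q [-0.04  0.12  2.12  0.06  0.92 -0.34]
```

View pics/s7.png

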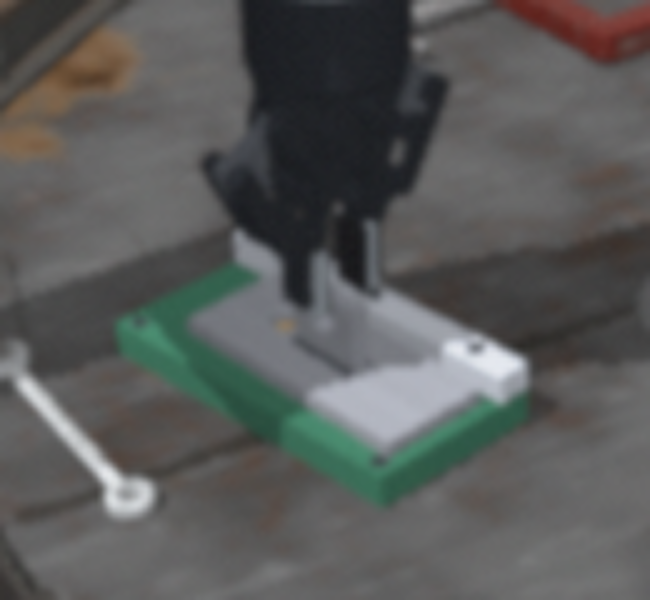

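>>> play_rows(
  claw=[217,217,217,217,217,217],
  travel=[
    [0,0,0],
    [0.001,0,0],
    [0.003,0,0],
    [0.003,0.001,0],
    [0.003,0.001,0],
    [0.003,0.001,0],
  ],
  dr=[
    [0,0,0],
    [0,0,0],
    [0,0,0],
    [0,0,0],
    [0,0,0],
    [0,0,0],
  ],
)

```text
time: 11.2
eef_pos: [0.4908, 0.0941, 0.0328]
tcp_rot: [0.441, 0.575, -0.419, 0.548]
contact_force: [-0.4, -0.6, -0.5]
opening: 0.152
```

```bash
python3 -c "
from h import *
from plant import ctrl
s=ctrl.get_state();show(s);print(w2fix(s['eef_pos'][:2]))"
```

```text
t 11.2 tcp [0.4908 0.0941 0.0328] x [-0.011  0.048 -0.999] yawY 15.13 F [-0.35 -0.61 -0.52] open 0.152 q [-0.04  0.12  2.12  0.06  0.91 -0.34]
[-0.00448008 -0.0186384 ]
```

>>> play_rows(
  claw=[217,217,217,217,217],
  travel=[
    [0,0.001,0],
    [0,0.002,0],
    [0,0.003,0],
    [0,0.004,0],
    [0,0.004,0],
  ],
  dr=[
    [0,0,0],
    [0,0,0],
    [0,0,0],
    [0,0,0],
    [0,0,0],
  ],
)

```text
time: 11.7
eef_pos: [0.4946, 0.0953, 0.0327]
tcp_rot: [0.441, 0.575, -0.419, 0.548]
contact_force: [-1.6, -0.1, 0.8]
opening: 0.151
```

```bash
python3 look.py 8
```

```text
t 11.7 tcp [0.4946 0.0953 0.0327] x [-0.012  0.048 -0.999] yawY 15.13 F [-1.65 -0.09  0.78] open 0.151 q [-0.04  0.13  2.11  0.06  0.92 -0.34]
```

View pics/s8.png

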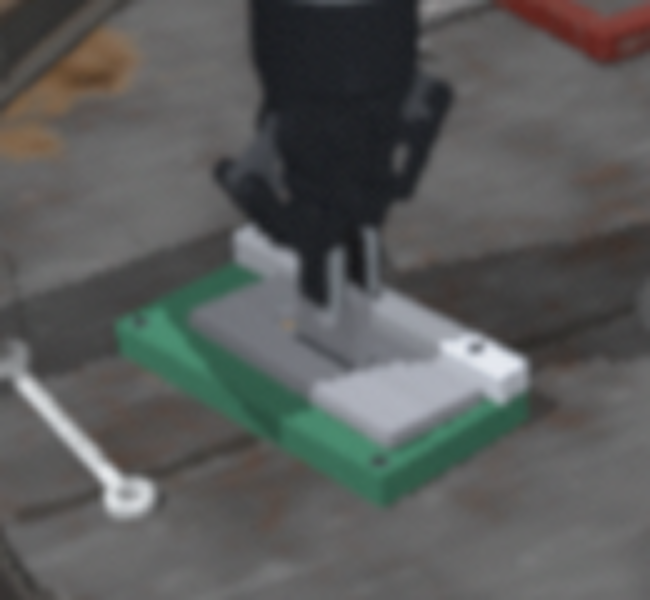

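Now sliding. I'll keep pushing towards the fence in small steps.

>>> play_rows(
  claw=[217,217,217,217],
  travel=[
    [0,0.001,0],
    [0,0.002,0],
    [0,0.003,0],
    [0,0.003,0],
  ],
  dr=[
    [0,0,0],
    [0,0,0],
    [0,0,0],
    [0,0,0],
  ],
)

```text
time: 12.15
eef_pos: [0.4979, 0.0962, 0.0327]
tcp_rot: [0.441, 0.575, -0.418, 0.548]
contact_force: [-2.7, 0.1, 0.9]
opening: 0.15
```

>>> play_rows(
  claw=[217,217,217],
  travel=[
    [0,0.0007,0],
    [0,0.0014,0],
    [0,0.0014,0],
  ],
  dr=[
    [0,0,0],
    [0,0,0],
    [0,0,0],
  ],
)

```text
time: 12.45
eef_pos: [0.4995, 0.0966, 0.0329]
tcp_rot: [0.441, 0.574, -0.418, 0.548]
contact_force: [-4.2, -0.3, 4.5]
opening: 0.151
```

```bash
python3 look.py 9;python3 -c "
from h import *
from plant import ctrl
s=ctrl.get_state();print(w2fix(s['eef_pos'][:2]))"
```

```text
t 12.45 tcp [0.4995 0.0966 0.0329] x [-0.01   0.048 -0.999] yawY 15.12 F [-4.2  -0.26  4.49] open 0.151 q [-0.04  0.14  2.1   0.06  0.92 -0.34]
[ 0.00444261 -0.01847425]
```

View pics/s9.png

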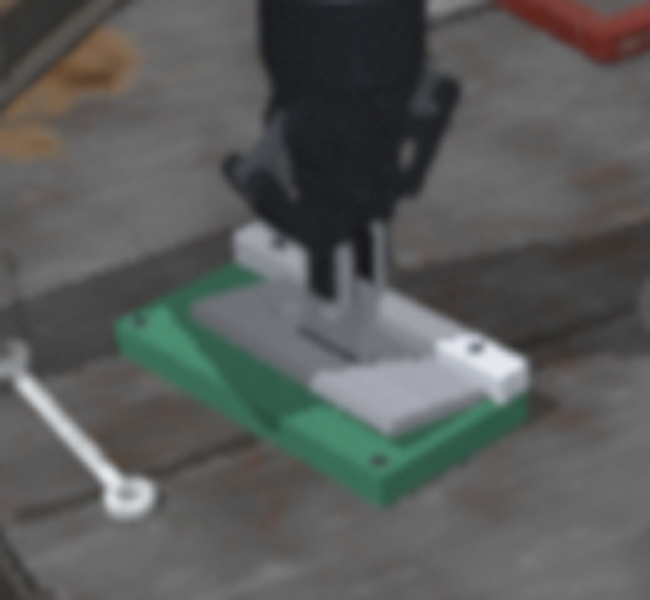

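Run:
```python
from h import *
d=pickle.load(open("pics/s9.pkl","rb"));f=lambda u,v:[(u+.5)/5-.5+180,(v+.5)/5-.5+140]
# top corner -x,-y at z .026 ; +x-y corner; deck corner (-48,-95) z .018 
for t,p,z in(("pl s7 -x-y",(384,440),.026),("pl s9 -x-y",(391,430),.026),("pl s9 +x-y",(487,388),.026),("pl s9 -x+y",(190,302),.033),("deck -x-y",(384,477),.018),("deck -x+y",(117,321),.018),("fence top in -y",(500,374),.034)):
    print(t,(w2fix(ray(d,f(*p),z)[0][:2])*1000).round(1))
```

```text
pl s7 -x-y [-35.2 -82. ]
pl s9 -x-y [-27.5 -78.6]
pl s9 +x-y [ 26.7 -87.1]
pl s9 -x+y [-25.6  64.8]
deck -x-y [-47.6 -94.4]
deck -x+y [-47.   97.2]
fence top in -y [ 30.8 -91.8]
```

>>> play_rows(
  claw=[217,217,217],
  travel=[
    [0,0.0006,0],
    [0,0.0012,0],
    [0,0.0012,0],
  ],
  dr=[
    [0,0,0],
    [0,0,0],
    [0,0,0],
  ],
)

```text
time: 12.8
eef_pos: [0.5007, 0.097, 0.0331]
tcp_rot: [0.441, 0.574, -0.418, 0.548]
contact_force: [-4.3, 0.3, 4.7]
opening: 0.153
```

```bash
python3 look.py 10;python3 -c "
from h import *
from plant import ctrl
s=ctrl.get_state();print(w2fix(s['eef_pos'][:2]))"
```

```text
t 12.8 tcp [0.5007 0.097  0.0331] x [-0.01   0.048 -0.999] yawY 15.12 F [-4.34  0.25  4.74] open 0.153 q [-0.03  0.14  2.09  0.06  0.92 -0.34]
[ 0.00577204 -0.01843202]
```

View pics/s10.png

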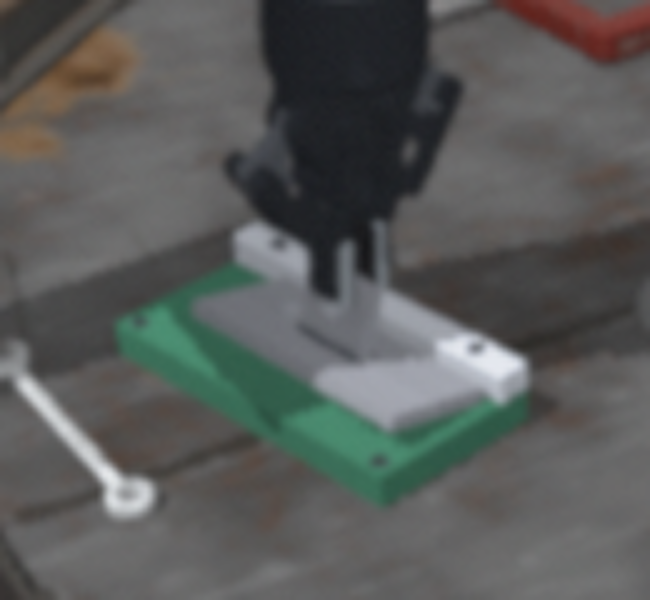

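Force is flat while Fz rises and the near edge appears to lift, so the plate is on the fence and starting to tip. I'll back off slowly.

>>> play_rows(
  claw=[217,217,217,217,217,217,217,217,217],
  travel=[
    [0,-0.0007,0],
    [0,-0.0014,0],
    [0,-0.002,0],
    [0,-0.0026,0],
    [0,-0.0032,0],
    [0,-0.0038,0],
    [0,-0.0044,0],
    [0,-0.005,0],
    [0,-0.005,0],
  ],
  dr=[
    [0,0,0],
    [0,0,0],
    [0,0,0],
    [0,0,0],
    [0,0,0],
    [0,0,0],
    [0,0,0],
    [0,0,0],
    [0,0,0],
  ],
)

```text
time: 13.75
eef_pos: [0.4958, 0.0957, 0.0331]
tcp_rot: [0.441, 0.574, -0.418, 0.548]
contact_force: [-1.3, -0.3, -0.6]
opening: 0.148
```

```bash
python3 look.py 11;python3 -c "
from h import *
from plant import ctrl
s=ctrl.get_state();print(w2fix(s['eef_pos'][:2]))"
```

```text
t 13.75 tcp [0.4958 0.0957 0.0331] x [-0.01   0.048 -0.999] yawY 15.12 F [-1.33 -0.33 -0.64] open 0.148 q [-0.04  0.13  2.11  0.06  0.91 -0.34]
[ 0.00076431 -0.01841873]
```

View pics/s11.png

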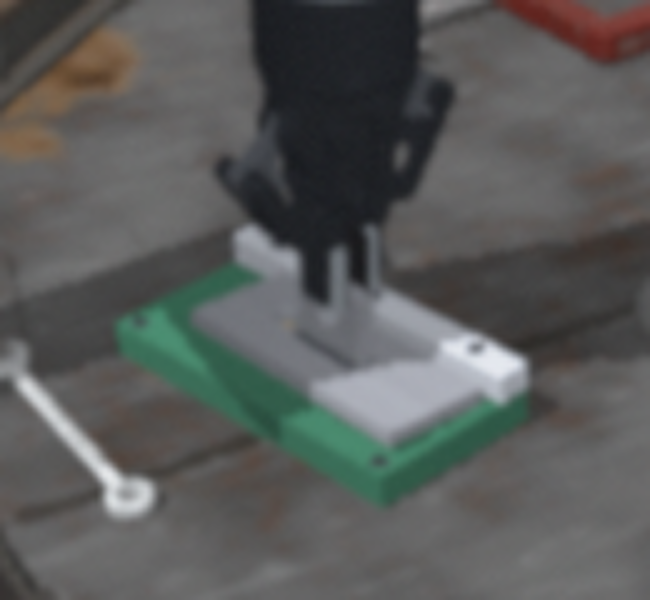

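The plate settled back. The tool was leaning so that the pad met the lug near its top. I'll tilt the tool so the tip leads, go lower, and push again.

>>> play_rows(
  claw=[205,205,205,205,205,205,205],
  travel=[
    [0,-0.001,0],
    [0,-0.002,0],
    [0,-0.002,0],
    [0.001,-0.002,0],
    [0.0015,-0.002,0],
    [0.0015,-0.002,0],
    [0.0015,-0.002,0],
  ],
  dr=[
    [0,0,0],
    [0,0,0],
    [0,0,0.03],
    [0,0,0.06],
    [0,0,0.08],
    [0,0,0.08],
    [0,0,0.08],
  ],
)

```text
time: 14.5
eef_pos: [0.4944, 0.0952, 0.032]
tcp_rot: [0.464, 0.556, -0.396, 0.565]
contact_force: [1.0, -0.1, -0.2]
opening: 0.199
```

```bash
python3 look.py 12;python3 -c "
from h import *
from plant import ctrl
s=ctrl.get_state();print(w2fix(s['eef_pos'][:2]))"
```

```text
t 14.5 tcp [0.4944 0.0952 0.032 ] x [ 0.068  0.069 -0.995] yawY 14.88 F [ 1.01 -0.08 -0.15] open 0.199 q [-0.05  0.09  2.16  0.1   0.83 -0.38]
[-0.00071047 -0.01853364]
```

View pics/s12.png

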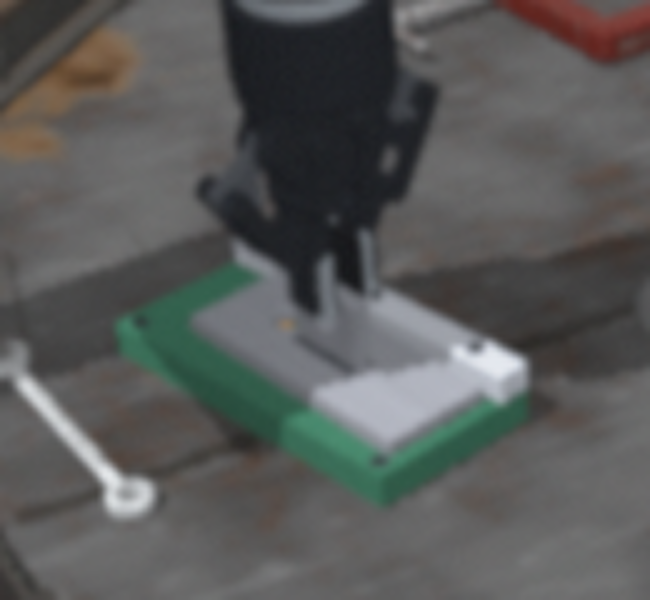

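>>> play_rows(
  claw=[205,205,205,205,205,205],
  travel=[
    [0.0001,0.001,0],
    [0.0002,0.002,0],
    [0.0002,0.003,0],
    [0.0003,0.004,0],
    [0.0004,0.005,0],
    [0.0004,0.005,0],
  ],
  dr=[
    [0,0,0],
    [0,0,0],
    [0,0,0],
    [0,0,0],
    [0,0,0],
    [0,0,0],
  ],
)

```text
time: 15.15
eef_pos: [0.4989, 0.0967, 0.0318]
tcp_rot: [0.464, 0.557, -0.396, 0.564]
contact_force: [-3.9, -1.0, 2.7]
opening: 0.198
```

```bash
python3 look.py 13
```

```text
t 15.15 tcp [0.4989 0.0967 0.0318] x [ 0.067  0.069 -0.995] yawY 14.89 F [-3.88 -0.95  2.67] open 0.198 q [-0.05  0.1   2.15  0.1   0.83 -0.37]
```

View pics/s13.png

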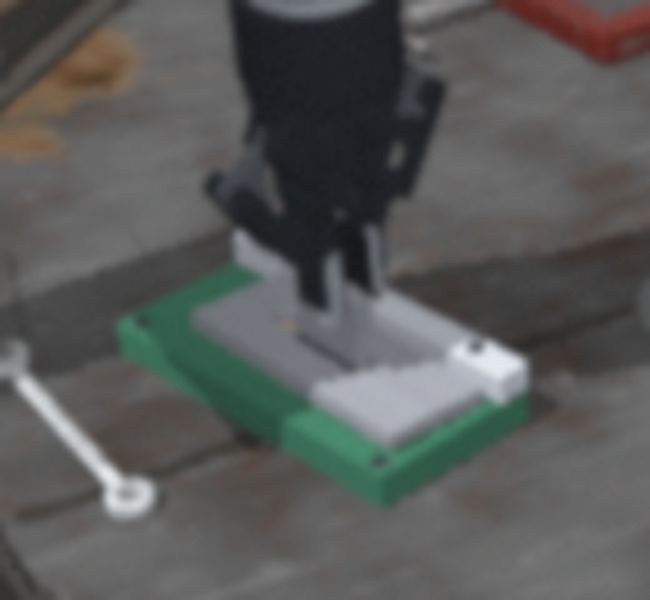

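Run:
```python
from h import *
ims=[]
for n in(7,13):
    d=pickle.load(open(f"pics/s{n}.pkl","rb"));im=d["img"][200:245,238:290,::-1]
    ims.append(cv2.resize(im,None,fx=7.5,fy=10,interpolation=cv2.INTER_LANCZOS4))
cv2.imwrite("pics/cmp.png",np.hstack(ims))
d=pickle.load(open("pics/s13.pkl","rb"))
for fx in(-7,0):
    for (a,b,z) in((-30,-70,.026),(30,-70,.026),(-30,70,.0337)):
        print(fx,a,b,proj(d,[*fix2w(np.array([fx+a,-18+b])/1000),z]).round(1))
print("fence in -y top/bot",proj(d,[*fix2w([.03,-.095]),.034]),proj(d,[*fix2w([.03,-.095]),.018]))
```

```text
-7 -30 -70 [[257.7 229. ]]
-7 30 -70 [[276.2 218. ]]
-7 -30 70 [[217.4 203.5]]
0 -30 -70 [[259.9 227.7]]
0 30 -70 [[278.3 216.8]]
0 -30 70 [[219.6 202.4]]
fence in -y top/bot [[280.37146458 215.06501197]] [[280.48498133 220.73201153]]
```

View pics/cmp.png

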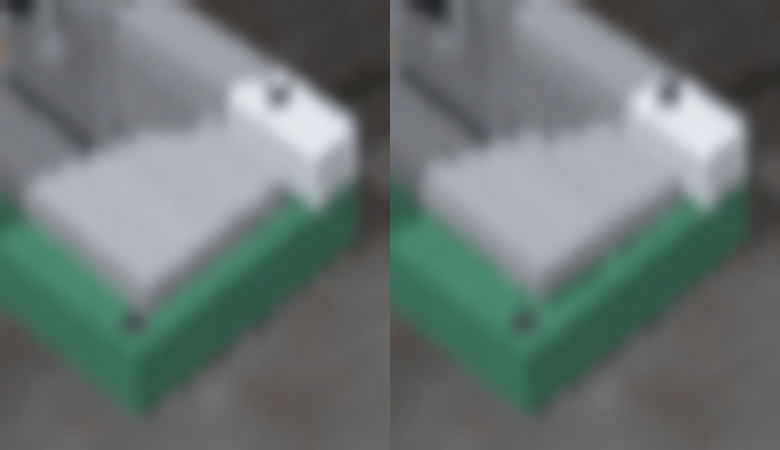

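>>> play_rows(
  claw=[205,205,205,205],
  travel=[
    [0.0,0.0007,0],
    [0.0,0.0014,0],
    [0.0001,0.002,0],
    [0.0001,0.002,0],
  ],
  dr=[
    [0,0,0],
    [0,0,0],
    [0,0,0],
    [0,0,0],
  ],
)

```text
time: 15.6
eef_pos: [0.5012, 0.0972, 0.0318]
tcp_rot: [0.464, 0.556, -0.396, 0.565]
contact_force: [-2.1, -0.7, 0.1]
opening: 0.193
```

```bash
python3 look.py 14
python3 - <<'E'
from h import *
ims=[]
for n in(13,14):
    d=pickle.load(open(f"pics/s{n}.pkl","rb"));im=d["img"][195:235,212:290,::-1]
    ims.append(cv2.resize(im,None,fx=10,fy=7,interpolation=cv2.INTER_LANCZOS4))
cv2.imwrite("pics/cmp2.png",np.vstack(ims))
E
```

```text
t 15.6 tcp [0.5012 0.0972 0.0318] x [ 0.068  0.069 -0.995] yawY 14.88 F [-2.11 -0.68  0.09] open 0.193 q [-0.05  0.1   2.15  0.1   0.83 -0.37]
```

View pics/cmp2.png

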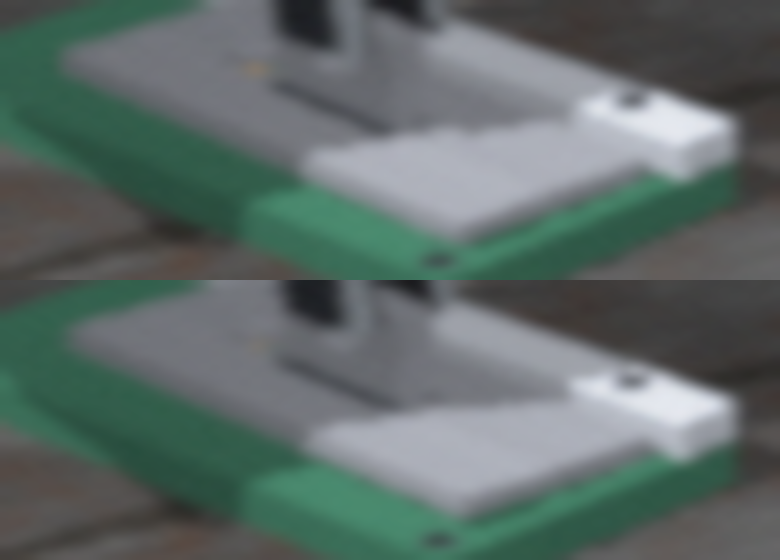

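It slides cleanly now. I'll continue.

>>> play_rows(
  claw=[205,205,205],
  travel=[
    [0.0,0.0007,0],
    [0.0001,0.0014,0],
    [0.0001,0.0014,0],
  ],
  dr=[
    [0,0,0],
    [0,0,0],
    [0,0,0],
  ],
)

```text
time: 15.95
eef_pos: [0.5027, 0.0976, 0.0318]
tcp_rot: [0.464, 0.556, -0.396, 0.565]
contact_force: [-2.8, -0.3, 2.8]
opening: 0.192
```

>>> play_rows(
  claw=[205,205,205],
  travel=[
    [0.0,0.0006,0],
    [0.0001,0.0012,0],
    [0.0001,0.0012,0],
  ],
  dr=[
    [0,0,0],
    [0,0,0],
    [0,0,0],
  ],
)

```text
time: 16.25
eef_pos: [0.504, 0.098, 0.0319]
tcp_rot: [0.464, 0.556, -0.396, 0.565]
contact_force: [-3.9, -0.4, 3.9]
opening: 0.194
```

```bash
python3 look.py 15
python3 - <<'E'
from h import *
from plant import ctrl
s=ctrl.get_state();print(w2fix(s['eef_pos'][:2]))
ims=[]
for n in(14,15):
    d=pickle.load(open(f"pics/s{n}.pkl","rb"));im=d["img"][195:235,212:290,::-1]
    ims.append(cv2.resize(im,None,fx=10,fy=7,interpolation=cv2.INTER_LANCZOS4))
cv2.imwrite("pics/cmp3.png",np.vstack(ims))
E
```

```text
t 16.25 tcp [0.504  0.098  0.0319] x [ 0.068  0.069 -0.995] yawY 14.87 F [-3.92 -0.44  3.92] open 0.194 q [-0.05  0.11  2.14  0.1   0.83 -0.37]
[ 0.00917285 -0.01835629]
```

View pics/cmp3.png

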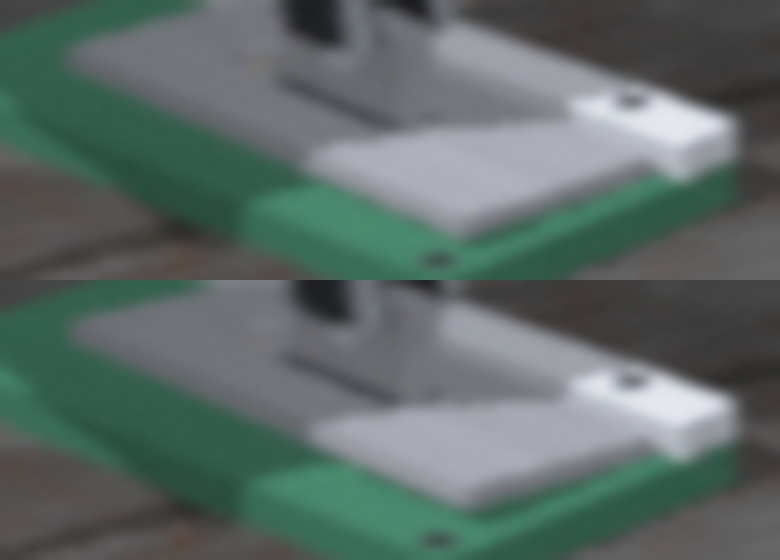

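>>> play_rows(
  claw=[205,205,205,205,205,205],
  travel=[
    [0,-0.0007,0],
    [0,-0.0014,0],
    [0,-0.002,0],
    [0,-0.003,0],
    [-0.001,-0.004,0],
    [-0.001,-0.004,0],
  ],
  dr=[
    [0,0,0],
    [0,0,0],
    [0,0,0],
    [0,0,0],
    [0,0,0],
    [0,0,0],
  ],
)

```text
time: 16.9
eef_pos: [0.4999, 0.0969, 0.0325]
tcp_rot: [0.464, 0.556, -0.396, 0.565]
contact_force: [-0.9, -0.8, -0.8]
opening: 0.197
```

```bash
python3 look.py 16
python3 - <<'E'
from h import *
ims=[]
for n in(15,16):
    d=pickle.load(open(f"pics/s{n}.pkl","rb"));im=d["img"][195:235,212:290,::-1]
    ims.append(cv2.resize(im,None,fx=10,fy=7,interpolation=cv2.INTER_LANCZOS4))
cv2.imwrite("pics/cmp4.png",np.vstack(ims))
E
```

```text
t 16.9 tcp [0.4999 0.0969 0.0325] x [ 0.068  0.069 -0.995] yawY 14.87 F [-0.87 -0.82 -0.76] open 0.197 q [-0.05  0.1   2.15  0.1   0.83 -0.37]
```

View pics/cmp4.png

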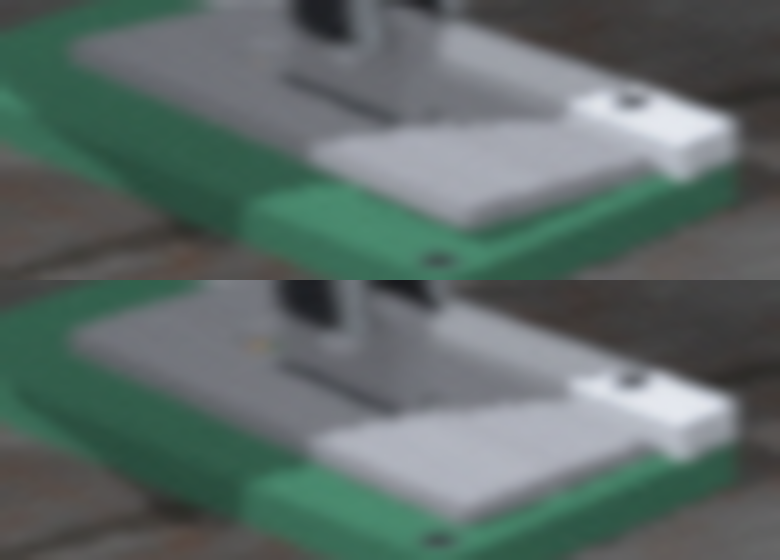

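The plate settled flat again. I'll lift clear and check its position with the top camera.

>>> play_rows(
  claw=[205,205,205,205,205,205,205,205,205,205,205,205],
  travel=[
    [-0.01,0,0],
    [-0.03,0,0],
    [-0.06,0,0],
    [-0.09,0,0],
    [-0.09,0,0.04],
    [-0.09,0,0.08],
    [-0.09,0,0.13],
    [-0.09,0,0.18],
    [-0.09,0,0.23],
    [-0.09,0,0.25],
    [-0.09,0,0.25],
    [-0.09,0,0.25],
  ],
  dr=[
    [0,0,0],
    [0,0,0],
    [0,0,0],
    [0,0,0],
    [0,0,0],
    [0,0,0],
    [0,0,0],
    [0,0,0],
    [0,0,0],
    [0,0,0],
    [0,0,0],
    [0,0,0],
  ],
)

```text
time: 18.15
eef_pos: [0.559, -0.15, 0.1102]
tcp_rot: [0.465, 0.556, -0.396, 0.564]
contact_force: [-0.3, 0.9, -0.3]
opening: 0.195
```

```bash
cat > lk2.py <<'E'
import sys
from h import *
from plant import ctrl,vision
n=sys.argv[1]
s=ctrl.get_state();show(s)
d=vision.read_camera("top");pickle.dump(d,open(f"pics/t{n}.pkl","wb"));a=cv2.resize(d["img"][180:270,160:275,::-1],None,fx=6.5,fy=6.5,interpolation=cv2.INTER_CUBIC);cv2.imwrite(f"pics/t{n}.png",a)
d=vision.read_camera("side");pickle.dump(d,open(f"pics/s{n}.pkl","wb"));a=cv2.resize(d["img"][175:245,200:295,::-1],None,fx=8,fy=8,interpolation=cv2.INTER_CUBIC);cv2.imwrite(f"pics/s{n}.png",a)
E
python3 lk2.py 17
```

```text
t 18.15 tcp [ 0.559  -0.15    0.1102] x [ 0.069  0.07  -0.995] yawY 14.84 F [-0.27  0.92 -0.25] open 0.195 q [-0.48  0.15  1.93  0.11  1.04 -0.8 ]
```

View pics/t17.png

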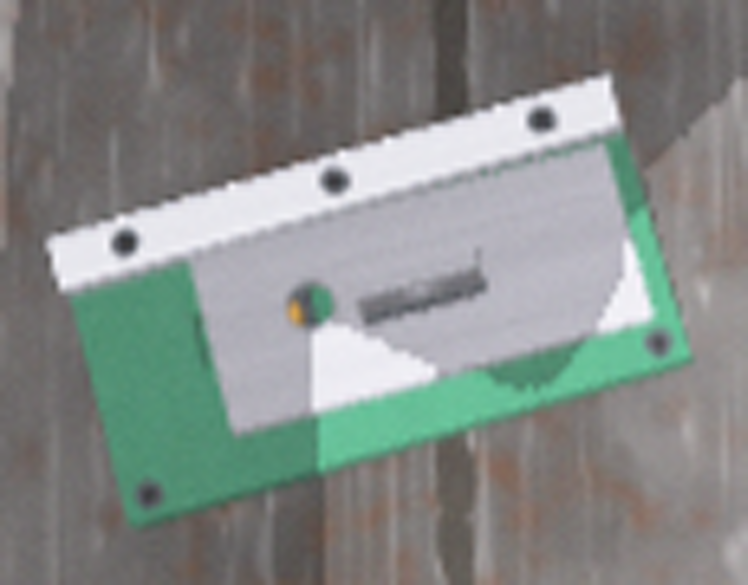

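View pics/s17.png

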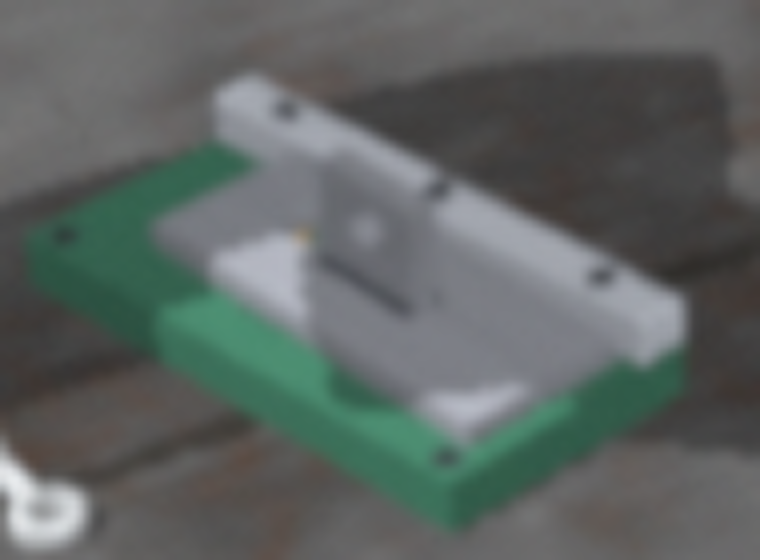

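Top view: the plate's pin end touches the fence, and the far end has only about a 1–2 mm gap. The hole is at zoom (311,304) and the pin shows at its left edge near (295,312), so roughly 9 mm to go along +y. I'll shut the fingers and approach the lug's −y face, tip leading.

```bash
cat >> h.py <<'E'
def plan3(s,fxy,z,ax=0.,ay=.12):
    """TCP to fixture xy,z; tool down axis leaning (ax,ay) in fixture axes; jaws along fixture x"""
    R0=Rn.from_quat(s["tcp_rot"]).as_matrix()
    Rf=Rn.from_euler('z',FY).as_matrix()
    x=Rf@np.array([ax,ay,-1.]);x/=np.linalg.norm(x);y=Rf@np.array([1.,0,0]);y-=x*(x@y);y/=np.linalg.norm(y)
    w=Rn.from_matrix(R0.T@np.c_[x,y,np.cross(x,y)]).as_rotvec()
    return np.round(R0.T@(np.array([*fix2w(fxy),z])-s["eef_pos"]),4),np.round(w,4)
E
python3 - <<'E'
from h import *
from plant import ctrl
d=pickle.load(open("pics/t17.pkl","rb"));f=lambda u,v:[(u+.5)/6.5-.5+160,(v+.5)/6.5-.5+180]
for t,p,z in(("hole",(311,304),.0315),("lugtop c?",(422,283),.06),("+x+y",(190,262),.034),("-x+y",(236,434),.0333),("-x-y",(655,318),.026),("+x-y",(606,147),.026),("fence in L",(70,290),.034),("fence in R",(622,132),.034)):
    print(t,(1000*w2fix(ray(d,f(*p),z)[0][:2])).round(1))
s=ctrl.get_state();print(plan3(s,(0,-.060),.11))
E
```

```text
hole [ 2.2 18.1]
lugtop c? [ -6.6 -20.2]
+x+y [26.3 51.7]
-x+y [-31.7  51.7]
-x-y [-33.5 -87.1]
+x-y [ 25.5 -87.6]
fence in L [28.6 91.1]
fence in R [ 27.1 -94. ]
(array([ 0.0106,  0.0017, -0.2106]), array([ 0.0045,  0.0696, -0.0843]))
```

>>> play_rows(
  claw=[255,255,255,255,255,255,255,255,255,255],
  travel=[
    [0,0,-0.03],
    [0,0,-0.07],
    [0,0,-0.11],
    [0,0,-0.15],
    [0.005,0,-0.19],
    [0.0106,0,-0.2106],
    [0.0106,0,-0.2106],
    [0.0106,0,-0.2106],
    [0.0106,0,-0.2106],
    [0.0106,0,-0.2106],
  ],
  dr=[
    [0.004,0.02,-0.02],
    [0.004,0.04,-0.05],
    [0.004,0.07,-0.084],
    [0.004,0.07,-0.084],
    [0.004,0.07,-0.084],
    [0.004,0.07,-0.084],
    [0.004,0.07,-0.084],
    [0.004,0.07,-0.084],
    [0.004,0.07,-0.084],
    [0.004,0.07,-0.084],
  ],
)

```text
time: 19.25
eef_pos: [0.5048, 0.0541, 0.1102]
tcp_rot: [0.455, 0.594, -0.403, 0.527]
contact_force: [0.0, 0.4, -0.8]
opening: 0.003
```

Run:
```python
from h import *
from plant import ctrl
s=ctrl.get_state();show(s);print(w2fix(s['eef_pos'][:2]),plan3(s,(-.002,-.060),.036))
```

```text
t 19.25 tcp [0.5048 0.0541 0.1102] x [-0.03   0.115 -0.993] yawY 15.07 F [ 0.02  0.43 -0.82] open 0.003 q [-0.15  0.03  2.05  0.12  1.11 -0.47]
[-0.00144182 -0.06090791] (array([ 0.0738, -0.0006,  0.0079]), array([-0.0004,  0.    , -0.0011]))
```

>>> play_rows(
  claw=[255,255,255,255,255,255,255,255],
  travel=[
    [0.02,0,0.008],
    [0.04,0,0.008],
    [0.055,0,0.008],
    [0.065,0,0.008],
    [0.07,0,0.008],
    [0.0738,-0.0006,0.008],
    [0.0738,-0.0006,0.008],
    [0.0738,-0.0006,0.008],
  ],
  dr=[
    [0,0,0],
    [0,0,0],
    [0,0,0],
    [0,0,0],
    [0,0,0],
    [0,0,0],
    [0,0,0],
    [0,0,0],
  ],
)

```text
time: 20.05
eef_pos: [0.5046, 0.0547, 0.0366]
tcp_rot: [0.455, 0.593, -0.403, 0.527]
contact_force: [0.0, -0.3, -0.2]
opening: 0.001
```

```bash
python3 look.py 18
python3 - <<'E'
from h import *
from plant import ctrl
s=ctrl.get_state();print(w2fix(s['eef_pos'][:2]),plan3(s,(-.002,-.050),.034))
E
```

```text
t 20.05 tcp [0.5046 0.0547 0.0366] x [-0.029  0.115 -0.993] yawY 15.07 F [ 0.04 -0.29 -0.17] open 0.001 q [-0.15  0.15  2.09  0.13  0.96 -0.5 ]
[-0.00138884 -0.06031394] (array([ 0.0039, -0.0006, -0.0099]), array([-0.0002,  0.0006, -0.0024]))
```

View pics/s18.png

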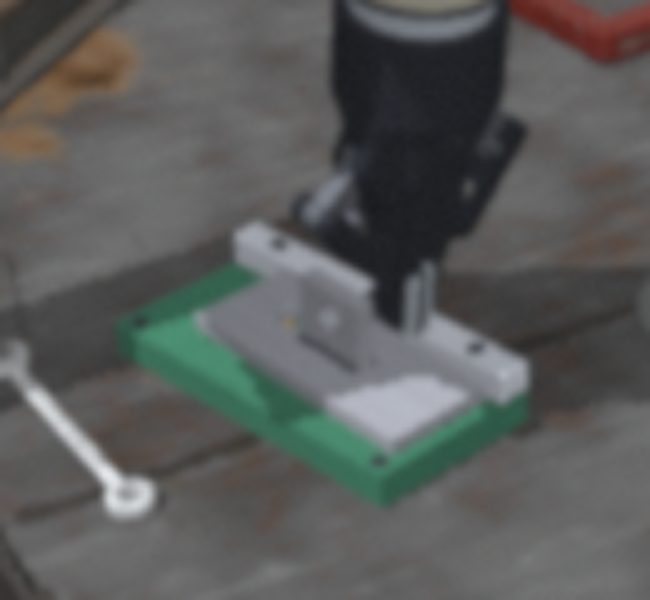

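>>> play_rows(
  claw=[255,255,255,255,255,255,255],
  travel=[
    [0.002,0,0],
    [0.0032,0,-0.003],
    [0.0036,0,-0.006],
    [0.0039,0,-0.009],
    [0.004,0,-0.011],
    [0.004,0,-0.011],
    [0.004,0,-0.011],
  ],
  dr=[
    [0,0,0],
    [0,0,0],
    [0,0,0],
    [0,0,0],
    [0,0,0],
    [0,0,0],
    [0,0,0],
  ],
)

```text
time: 20.8
eef_pos: [0.5017, 0.0658, 0.0341]
tcp_rot: [0.455, 0.593, -0.403, 0.528]
contact_force: [0.3, -0.2, 0.1]
opening: 0.002
```

```bash
python3 look.py 19
python3 - <<'E'
from h import *
from plant import ctrl
s=ctrl.get_state();print(w2fix(s['eef_pos'][:2]),plan3(s,(-.001,-.040),.034))
E
```

```text
t 20.8 tcp [0.5017 0.0658 0.0341] x [-0.029  0.115 -0.993] yawY 15.08 F [ 0.27 -0.22  0.07] open 0.002 q [-0.13  0.15  2.09  0.14  0.95 -0.48]
[-0.00132231 -0.0489163 ] (array([ 0.0012,  0.0003, -0.0088]), array([-0.0001,  0.0007, -0.0025]))
```

View pics/s19.png

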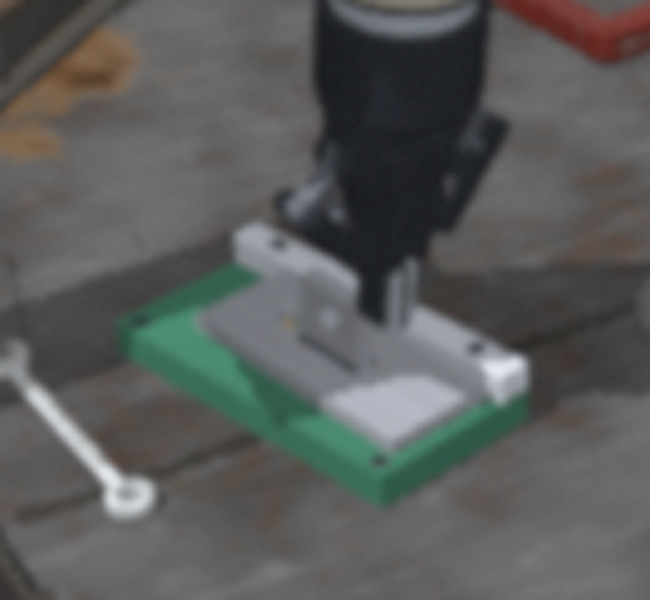

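Not touching yet. I'll push in small steps.

>>> play_rows(
  claw=[255,255,255,255,255],
  travel=[
    [0.0002,0,-0.001],
    [0.0003,0,-0.002],
    [0.0004,0,-0.003],
    [0.0005,0,-0.004],
    [0.0005,0,-0.004],
  ],
  dr=[
    [0,0,0],
    [0,0,0],
    [0,0,0],
    [0,0,0],
    [0,0,0],
  ],
)

```text
time: 21.35
eef_pos: [0.5009, 0.0693, 0.0341]
tcp_rot: [0.455, 0.593, -0.403, 0.528]
contact_force: [0.4, -1.3, -0.7]
opening: 0.003
```

>>> play_rows(
  claw=[255,255,255,255],
  travel=[
    [0.0001,0,-0.001],
    [0.0002,0,-0.002],
    [0.0003,0,-0.003],
    [0.0003,0,-0.003],
  ],
  dr=[
    [0,0,0],
    [0,0,0],
    [0,0,0],
    [0,0,0],
  ],
)

```text
time: 21.75
eef_pos: [0.5001, 0.0724, 0.0341]
tcp_rot: [0.455, 0.593, -0.403, 0.528]
contact_force: [1.4, -1.7, -0.7]
opening: -0.004
```

>>> play_rows(
  claw=[255,255,255,255],
  travel=[
    [0.0001,0.0002,-0.001],
    [0.0002,0.0004,-0.002],
    [0.0003,0.0006,-0.003],
    [0.0003,0.0006,-0.003],
  ],
  dr=[
    [0,0,0],
    [0,0,0],
    [0,0,0],
    [0,0,0],
  ],
)

```text
time: 22.15
eef_pos: [0.4996, 0.0761, 0.0342]
tcp_rot: [0.456, 0.593, -0.403, 0.527]
contact_force: [-0.1, -0.1, -0.4]
opening: -0.0
```

```bash
python3 look.py 20
python3 - <<'E'
from h import *
from plant import ctrl
s=ctrl.get_state();print(w2fix(s['eef_pos'][:2]))
E
```

```text
t 22.15 tcp [0.4996 0.0761 0.0342] x [-0.029  0.115 -0.993] yawY 15.08 F [-0.05 -0.09 -0.45] open -0.0 q [-0.11  0.14  2.1   0.14  0.95 -0.46]
[-0.00072664 -0.03846166]
```

View pics/s20.png

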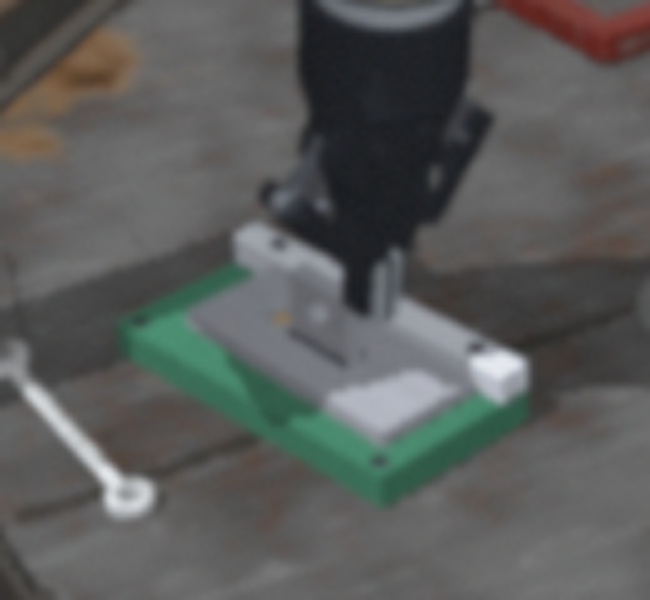

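>>> play_rows(
  claw=[255,255,255,255],
  travel=[
    [0.0001,0.0001,-0.0007],
    [0.0002,0.0002,-0.0014],
    [0.0002,0.0003,-0.002],
    [0.0002,0.0003,-0.002],
  ],
  dr=[
    [0,0,0],
    [0,0,0],
    [0,0,0],
    [0,0,0],
  ],
)

```text
time: 22.6
eef_pos: [0.4994, 0.0782, 0.0343]
tcp_rot: [0.456, 0.593, -0.403, 0.527]
contact_force: [-0.9, 0.3, 0.5]
opening: 0.0
```

>>> play_rows(
  claw=[255,255,255],
  travel=[
    [0.0001,0.0001,-0.0007],
    [0.0002,0.0002,-0.0014],
    [0.0002,0.0002,-0.0014],
  ],
  dr=[
    [0,0,0],
    [0,0,0],
    [0,0,0],
  ],
)

```text
time: 22.9
eef_pos: [0.4991, 0.0797, 0.0342]
tcp_rot: [0.456, 0.593, -0.403, 0.527]
contact_force: [0.6, 0.8, -0.2]
opening: -0.0
```

```bash
python3 look.py 21
python3 - <<'E'
from h import *
from plant import ctrl
s=ctrl.get_state();print(w2fix(s['eef_pos'][:2]))
ims=[]
for n in(20,21):
    d=pickle.load(open(f"pics/s{n}.pkl","rb"));im=d["img"][190:235,212:290,::-1]
    ims.append(cv2.resize(im,None,fx=10,fy=6.6,interpolation=cv2.INTER_LANCZOS4))
cv2.imwrite("pics/cmp5.png",np.vstack(ims))
E
```

```text
t 22.9 tcp [0.4991 0.0797 0.0342] x [-0.029  0.116 -0.993] yawY 15.09 F [ 0.59  0.79 -0.17] open -0.0 q [-0.11  0.14  2.1   0.14  0.95 -0.45]
[-0.00019694 -0.03482144]
```

View pics/cmp5.png

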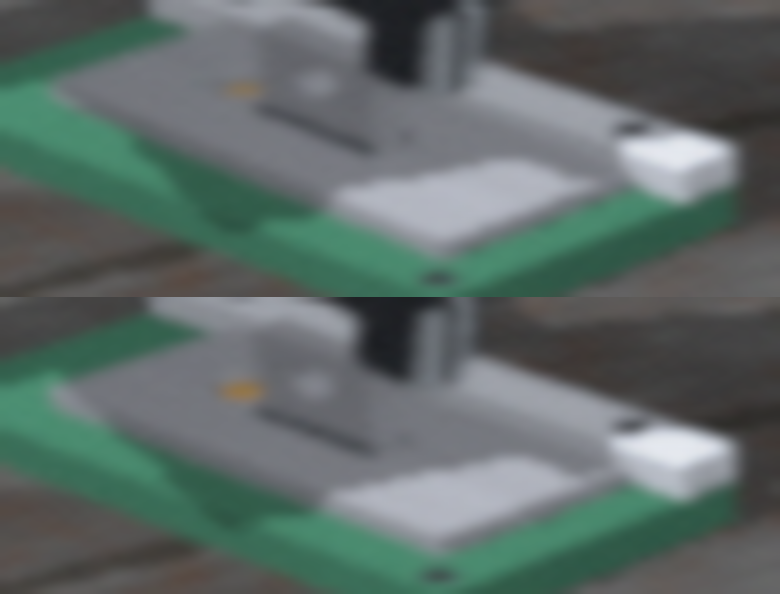

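>>> play_rows(
  claw=[255,255,255],
  travel=[
    [0.0001,0.0001,-0.0007],
    [0.0002,0.0002,-0.0014],
    [0.0002,0.0002,-0.0014],
  ],
  dr=[
    [0,0,0],
    [0,0,0],
    [0,0,0],
  ],
)

```text
time: 23.25
eef_pos: [0.499, 0.081, 0.0342]
tcp_rot: [0.455, 0.593, -0.403, 0.528]
contact_force: [1.6, -1.0, -0.9]
opening: -0.004
```

```bash
python3 look.py 22
python3 - <<'E'
from h import *
ims=[]
for n in(21,22):
    d=pickle.load(open(f"pics/s{n}.pkl","rb"));im=d["img"][190:235,212:290,::-1]
    ims.append(cv2.resize(im,None,fx=10,fy=6.6,interpolation=cv2.INTER_LANCZOS4))
cv2.imwrite("pics/cmp6.png",np.vstack(ims))
E
```

```text
t 23.25 tcp [0.499  0.081  0.0342] x [-0.029  0.115 -0.993] yawY 15.11 F [ 1.63 -1.   -0.87] open -0.004 q [-0.1   0.14  2.1   0.14  0.95 -0.45]
```

View pics/cmp6.png

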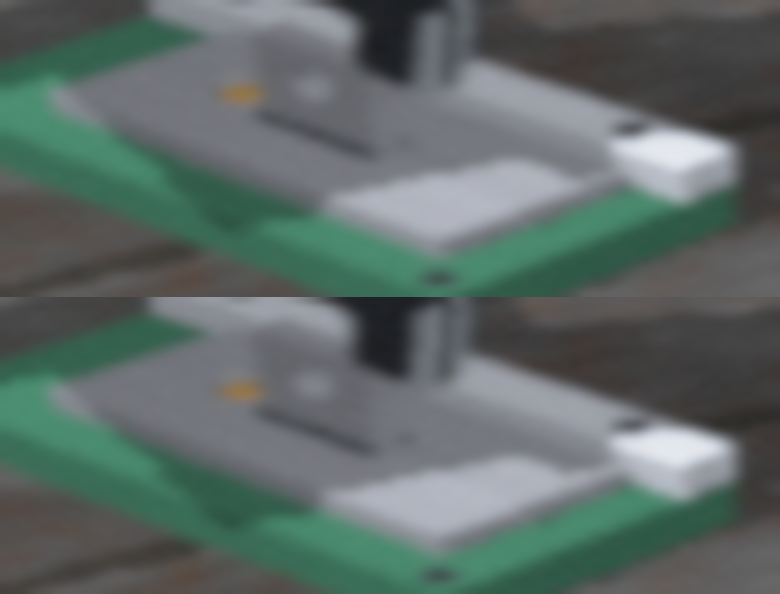

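>>> play_rows(
  claw=[255,255,255],
  travel=[
    [0.0001,0.0001,-0.0007],
    [0.0002,0.0002,-0.0014],
    [0.0002,0.0002,-0.0014],
  ],
  dr=[
    [0,0,0],
    [0,0,0],
    [0,0,0],
  ],
)

```text
time: 23.6
eef_pos: [0.499, 0.0821, 0.0342]
tcp_rot: [0.455, 0.593, -0.403, 0.528]
contact_force: [0.1, -2.9, -0.5]
opening: -0.002
```

```bash
python3 look.py 23
python3 - <<'E'
from h import *
ims=[]
for n in(22,23):
    d=pickle.load(open(f"pics/s{n}.pkl","rb"));im=d["img"][190:235,212:290,::-1]
    ims.append(cv2.resize(im,None,fx=10,fy=6.6,interpolation=cv2.INTER_LANCZOS4))
cv2.imwrite("pics/cmp7.png",np.vstack(ims))
E
```

```text
t 23.6 tcp [0.499  0.0821 0.0342] x [-0.028  0.115 -0.993] yawY 15.11 F [ 0.12 -2.93 -0.51] open -0.002 q [-0.1   0.14  2.1   0.14  0.95 -0.45]
```

View pics/cmp7.png

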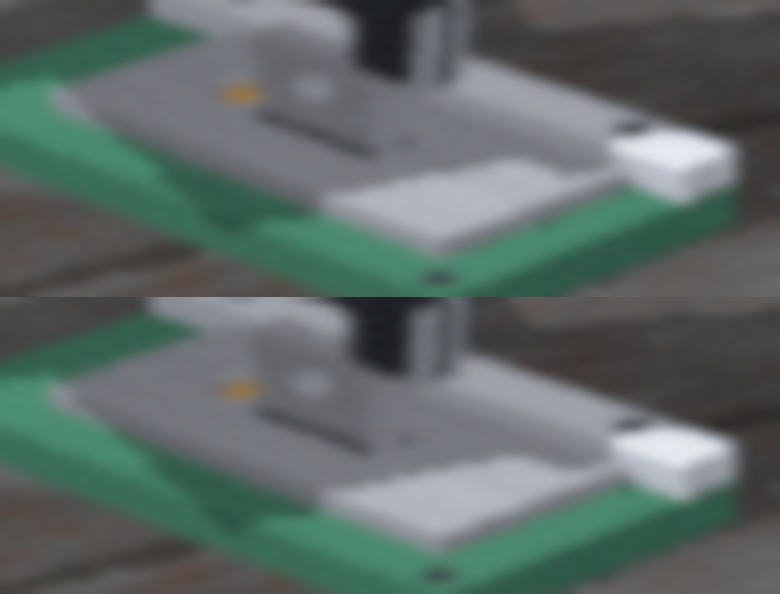

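Force is building and the plate isn't moving. I'll retreat and check from above.

>>> play_rows(
  claw=[255,255,255,255,255,255,255,255,255,255,255],
  travel=[
    [0,0,0.004],
    [-0.002,0,0.01],
    [-0.03,0,0.01],
    [-0.06,0,0.01],
    [-0.08,0,0.04],
    [-0.08,0,0.09],
    [-0.08,0,0.14],
    [-0.08,0,0.19],
    [-0.08,0,0.21],
    [-0.08,0,0.21],
    [-0.08,0,0.21],
  ],
  dr=[
    [0,0,0],
    [0,0,0],
    [0,0,0],
    [0,0,0],
    [0,0,0],
    [0,0,0],
    [0,0,0],
    [0,0,0],
    [0,0,0],
    [0,0,0],
    [0,0,0],
  ],
)

```text
time: 24.75
eef_pos: [0.5553, -0.1278, 0.0886]
tcp_rot: [0.456, 0.593, -0.403, 0.527]
contact_force: [-0.2, 0.7, 0.4]
opening: -0.003
```

```bash
python3 lk2.py 24
```

```text
t 24.75 tcp [ 0.5553 -0.1278  0.0886] x [-0.029  0.116 -0.993] yawY 15.07 F [-0.21  0.7   0.41] open -0.003 q [-0.45  0.22  1.89  0.1   1.11 -0.76]
```

View pics/t24.png

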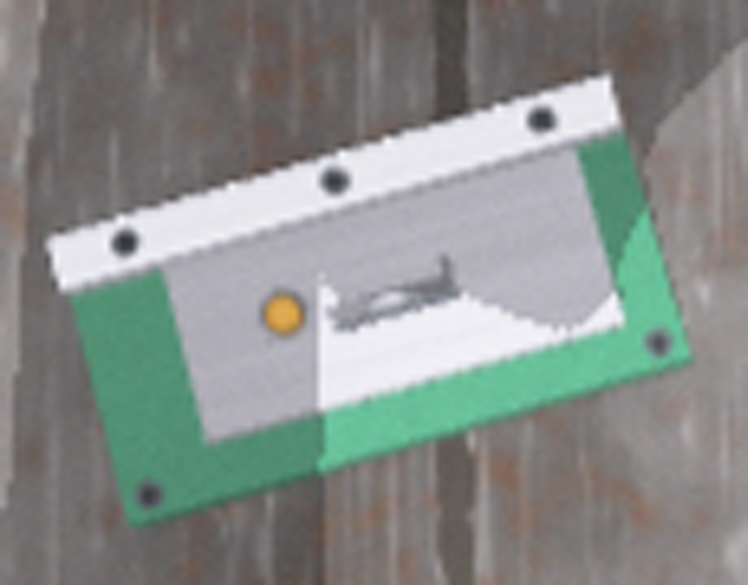

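View pics/s24.png

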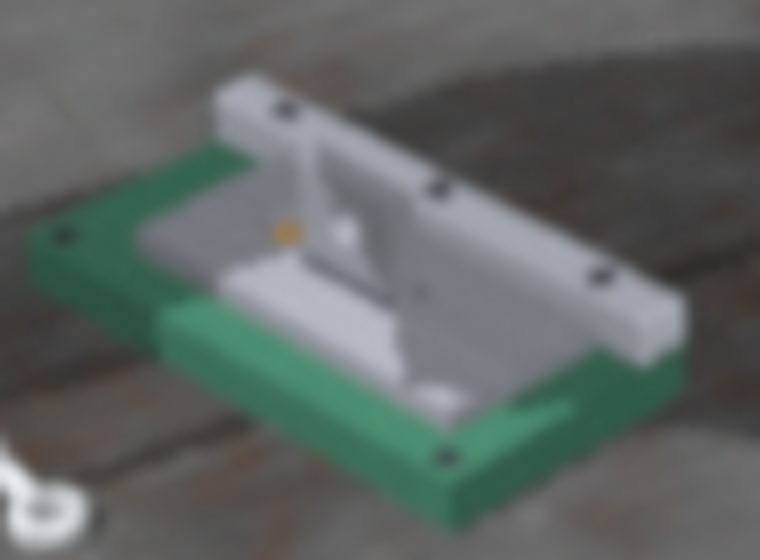

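Top view: the pin is centred in the hole at zoom (283,313) and the plate edge is flush with the fence. I'll check flatness and angle with depth.

Run:
```python
from h import *
for n in("t24","t17"):
    d=pickle.load(open(f"pics/{n}.pkl","rb"));K=d["K"];M=d["world_to_cam"];z=d["range_z"]
    v,u=np.mgrid[0:420,0:560];q=np.stack([(u-K[0,2])/K[0,0]*z,-(v-K[1,2])/K[1,1]*z,-z],-1);P=(q-M[:3,3])@M[:3,:3]
    F=(P[...,:2]-FIX)@r2(FY)
    sel=lambda x0,x1,y0,y1:(F[...,0]>x0)&(F[...,0]<x1)&(F[...,1]>y0)&(F[...,1]<y1)&(z>0)
    m=(sel(-.027,-.012,-.075,.05)|sel(.012,.02,-.075,.05))
    A=np.c_[F[m],np.ones(m.sum())];c=np.linalg.lstsq(A,P[...,2][m],rcond=None)[0];print(n,"plane slopes x,y, z0",c.round(4),m.sum())
    print(" deck z",np.median(P[...,2][sel(-.045,-.036,-.09,.09)]),"plate z",np.median(P[...,2][m]))
d=pickle.load(open("pics/t24.pkl","rb"));f=lambda u,v:[(u+.5)/6.5-.5+160,(v+.5)/6.5-.5+180]
a,b=[w2fix(ray(d,f(*p),.026)[0][:2]) for p in((206,443),(622,322))];print("-x edge",a*1000,b*1000,"yaw rel",(b[0]-a[0])/(a[1]-b[1]))
```

```text
t24 plane slopes x,y, z0 [ 0.0038 -0.0008  0.0256] 639
 deck z 0.01771182990824772 plate z 0.025650254192098453
t17 plane slopes x,y, z0 [0.005  0.0507 0.0301] 639
 deck z 0.017587495965194266 plate z 0.029546024682781658
-x edge [-30.63630743  62.8696289 ] [-31.6391023  -76.42227216] yaw rel -0.007199233101037606
```

The plate is flat: slopes are under 0.004, against 0.051 before the drop. Its top is 8 mm above the deck, the yaw error is about 0.007 rad, and the robot is clear of it, so I'll hand in.

```bash
python3 -c "
from plant import ctrl
print(ctrl.sign_off())"
```

```text
the job is handed in; nothing more can be done
None
```

The plate is on the fixture with its hole over the brass pin, flat on the deck along the fence and released. I handed the job in at about 25 s; no verdict was reported.

**What I did:** I gripped the lug and carried the plate over. I laid it pin-end-up at the resting angle, about 18 mm short along the fixture's −y, and let go. Then I pushed it to the fence, moved to the lug's −y face with shut fingers, and nudged it along until the hole dropped over the pin. Finally I drew the arm clear.

**Last checks:**
- **Pin:** in the top view it sits centred in the hole.
- **Flatness:** the plate's slope is under 0.004 by depth (it was 0.051 while resting on the pin), and its top is 8 mm above the deck.
- **Yaw to the fence:** about 0.007 rad off parallel.
- **Fixture position:** my image picks disagreed by 1–2 mm across the fixture. The fence and pin both appeared closer to the robot than the nominal sizes give. I relied on the contact and the visible fit instead.
- **Bystanders:** I did not measure the spanner, bolt, nut or screwdriver at the end. The arm never worked close to them.

**What went wrong:** the first push towards the fence met the lug too high and tipped the plate a little, at about 4 N. I backed off, leaned the tool so the tip led, and pushed lower. It tipped slightly once more as it neared the fence and settled when I backed off. Wrist-force readings between moves never went much above 7 N, or about 11 N net of the plate's weight when laying it down.

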